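# Index the hanging arm and hang its S-hook

## Task

Set up the hanging stand: turn its arm (it has a crank with a knob for this) to the third click anticlockwise (seen from above) from the upright index pin, a quarter turn on from the pin, and leave it resting in that click. Then take the S-hook off the rail and hang it through the hole in the arm, so that it hangs freely and upright there. Do not drop the hook, and do not knock or shift the glasses, egg cup and tape roll standing around.

Things in the scene. Friction and masses are not known exactly. Their poses are not given: they have to be found in the camera images.
- swivel_arm (a joint): angle of the swivel (rad) against its housing: the direction of the hanging arm (opposite the crank) in the housing's frame; grows anticlockwise from above, range -1.0 to 3.4, starts near 0. It clicks every pi/6 (30 degrees): a sprung ball pulls it to the nearest multiple of pi/6 and holds it; passing a click takes about 8 N at the crank knob
- swivel_base: fixed round housing, painted grey, 184 mm across the foot flange, 45 mm high, with 12 small ridges on its rim, one a click. Origin on the swivel's axis, on the bench, z up; its x axis is the direction of the arm at joint value 0
- pin_top (a point): top of the upright index pin, the reference for counting: dark steel, 11 mm thick with a 14 mm head, fixed in the flange of the housing 83 mm from the axis, top 48 mm above the bench (the crank passes over it). It stands at -30, 0, 30 or 60 degrees of the housing's frame; flat blank plugs 3 mm high fill the other three places
- plate_hole (a point): middle of the lower edge of the hole (28 mm wide, 33 high, right through) in the arm, 105 mm from the swivel's axis, 150 mm above the bench. The arm is a 6 mm steel plate on edge, 135 to 192 mm above the bench, reaching 132 mm out from the axis: 9 mm of plate over the hole, 15 mm under it, then free space. Axes: x outward along the arm, y square to the plate, z up
- knob_mid (a point): middle of the crank's black upright knob, 24 mm thick and 48 mm tall (66 to 114 mm above the bench), 95 mm from the swivel's axis on the side opposite to the hanging arm. It spins freely on its pin, so that a gripper may hold it without turning. The crank bar beneath it is 18 mm wide, top 64 mm above the bench
- hook_rail: fixed rail: a flat steel bar 6 mm thick and 18 mm tall, top 150 mm above the bench, 230 mm long along the body's y axis, on two 12 mm posts at its ends with 90 mm feet across. Origin on the bench beneath the middle of the bar
- hook_mid (a point): centre of the loose S-hook (100 g) on the rail, of dark steel strip 4 mm thick, 12 wide. Axes: x in the S's plane, y along the strip's width, z up. Its middle line runs through (x, z) mm: (14, 36) tip, (14, 50), (-36, 50), (-36, 10), (36, -10), (36, -50), (-14, -50), (-14, -36) tip. It balances on a bar under x = 0 of the upper strip, whose underside is at z = 48
- hook_grip (a point): point of the S-hook at (-28, 0, 50) mm of its frame: in the part of the upper strip that stands clear of the rail and that can be pinched across its 12 mm width, from above
- coupe_low_1: loose low coupe glass, 117 mm across, 151 mm tall; origin at the centre of its foot, on the bench
- egg_cup_1: loose egg cup beside the rail, 49 mm across, 62 mm tall; origin beneath its middle, on the bench
- tape_2: loose grey tape roll lying flat, 100 mm across, 48 mm high; origin beneath its middle, on the bench
- goblet_swirl: loose large stemmed goblet, 128 mm across, 206 mm tall; origin at the centre of its foot, on the bench
- coupe_tall_2: loose tall coupe glass, 139 mm across, 223 mm tall; origin at the centre of its foot, on the bench

How it is judged (in metres and radians):
On the way:
1. the arm rests in the third click anticlockwise from the index pin (x of pin_top in the frame of plate_hole between -0.117 and -0.093 m and y of pin_top in the frame of plate_hole below -0.05 m and distance between hook_mid and plate_hole above 0.12 m and velocity of joint swivel_arm between -0.1 and 0.1 rad/s), for 0.3 s.
At the end, for the whole second after the job is handed in: the arm rests within 0.14 rad of the third click anticlockwise from the index pin; the S-hook hangs still in the arm's hole, its centre within 25 mm sideways of the middle of the hole's lower edge and 38 to 58 mm beneath it, tilted less than 0.35 rad (x of pin_top in the frame of plate_hole between -0.117 and -0.093 m and y of pin_top in the frame of plate_hole below -0.05 m and horizontal distance between hook_mid and plate_hole below 0.025 m and z of hook_mid in the frame of plate_hole between -0.058 and -0.038 m and angle between hook_mid's own z axis and vertical below 0.35 rad and linear speed of s_hook below 0.05 m/s); the robot touches nothing.
It fails at once if the S-hook dropped onto the bench (height (world z) of hook_mid below 0.06 m).
It fails at once if a bystander knocked or shifted by more than 25 mm (distance of any of coupe_low_1, goblet_swirl, coupe_tall_2, egg_cup_1, tape_2 from where it was at the start of the episode above 0.025 m).
It also fails if it takes over 72 s, if anything falls off the work surface, if the arm or the gripper's body presses on something with over 40 N, if the wrist force passes 120 N, or if a joint passes its speed limit or range.

## Robot

A 6-joint arm with a two-finger parallel gripper is mounted at the origin on the work surface; the furniture and walls round the work are solid. World frame = base frame: x ahead of the robot, y to its left, z up, the work surface at z = 0. Lengths are in mm, angles in rad, forces in N, time in s.
With the tool pointing down it reaches from about 350 to 975 mm from the base axis. Payload 7.1 kg.
Tool frame: the origin (TCP) lies on the mounting face of the last link; the fingertips stand 182 mm ahead of it and the grasp point (between the pads) lies 163 mm ahead of it (ctrl.tcp_to_tips is the distance from the TCP to the fingertips, in mm); z points along the fingers, y is the direction in which the jaws open and shut (so a half turn about z gives the same grasp; the last joint's range is limited). The gripper opens to 88 mm and grips with 3 to 60 N. Pads are 20 mm wide; open, the fingers measure 115 mm over their backs; the gripper's body (75 mm by 178 mm) begins 61 mm behind the grasp point.
Start: joints at [1.191, 0.423, 1.63, -0, 1.089, -0.019], TCP at [220.608, 584.755, 404.675] pointing down, gripper open.
Joint ranges: [-3, 3], [-0.9, 2.11], [0.09, 2.58], [-1.31, 4.45], [0.11, 2.69], [-2.54, 2.54]. Speed limits (rad/s): [2.39, 2.39, 3.01, 3.14, 3.14, 3.14].

## Interface

Orientations are given as a rotation vector (axis times angle).
In Python, from workcell import ctrl gives the robot as it stands. The module is installed in compiled form; this text tells all that it offers.
- The arm moves only by the tool send_rows, never from a script. Its argument "commands" is a list of rows, each an object with "translation": the shift along the world's x, y, z normalised to -1 to 1, where 1 is 0.1 m, a list of three; "twist": the turn, a rotation vector about the world's x, y, z normalised to -1 to 1, where 1 is 0.5 rad, a list of three. A call has exactly 10 rows; each row is the pose to reach, as a shift and turn from the pose commanded when the call began; what a row does not reach only later rows make up. A row lasts 1/10 s, in which the tool goes at most 50 mm and 8.59 degrees, less where a joint would pass 70% of its speed; a pose out of reach is approached as far as the arm can. A call with a number of a shift or a turn outside -1 to 1 is refused whole. A call with a gripper value outside its range is refused whole. "grip" is the closure, from -1 (fully open) to 1 (shut), set as the call begins (left out, the last holds). The fingers move at their own pace and stop on an object; the grip force is fixed at half the most. Time passes only in rows, so rows that repeat a pose let the fingers close, or fill a call up. It gives the time, the measured TCP pose, the force and the opening at its end, in the units of the state.
- ctrl.get_obs(): the state, without advancing time (a new reading comes with each control period).
- ctrl.get_image(name): name is "scene" or "top" or "wrist"; returns a dict with "img" (400x640x3 uint8, red, green, blue), "intrinsics" (3x3 intrinsics, pixels), "cam_to_world" (4x4, takes a point from camera to world coordinates). Camera axes: x right, y down, z forward; pixel columns grow to the right and rows downward; lengths in mm; the calibration is good to about 2 mm. The wrist camera is an equidistant fisheye: a pixel r from the principal point sees the ray r / f radians off the axis. A picture is of the moment at which its call begins. There is no depth.
- ctrl.close_job(): hands the job in, once; it reports no verdict.
The state is a dict: "t": time; "qpos": joint angles; "qvel": joint speeds; "joint_torque": joint torques, N m; "ee_pos": TCP position; "orientation": TCP orientation; "ft_force": force on the tool from outside, world axes, zero at the start; "moment": the same for the moment, N m; "width": finger opening in mm.
Only numpy, scipy, OpenCV 4.12 (cv2) and the standard library are available. Lean on these libraries where they do the work, as an engineer would, in place of code of your own. Each camera call takes 0.05 s, during which the arm holds its last target. There are 200 camera calls.

## Working session

There is one attempt and no reset: what is moved stays moved. The work goes in short steps, Python scripts to look and compute and a tool call to move; the robot and the scene stay as the last step left them, time stands still between calls to the robot, and variables do not carry over. Pictures are saved under pics/ and viewed, about 8 in all and at most 12, crops included, and the job is handed in when it is done.

Besides the shell and the picture viewer there is one more tool, called as name(argument=value, ...) on one line, values as JSON. send_rows: Moves the arm, as the interface text tells. Its arguments: {"type":"object","properties":{"commands":{"type":"array","items":{"type":"object","properties":{"translation":{"type":"array","items":{"type":"number"}},"twist":{"type":"array","items":{"type":"number"}}}}},"grip":{"type":"number"}},"required":["commands"]}

```bash
mkdir -p pics; cat > h.py <<'E'
import numpy as np, cv2
from workcell import ctrl
def shot(n,f):
    d=ctrl.get_image(n); np.savez('pics/'+f+'.npz',**d)
    cv2.imwrite('pics/'+f+'.png',d['img'][:,:,::-1]); return d
def load(f): return dict(np.load('pics/'+f+'.npz'))
def ray(d,u,v,fish=False):
    K=d['intrinsics'];T=d['cam_to_world']
    x=(u-K[0,2])/K[0,0];y=(v-K[1,2])/K[1,1]
    if fish:
        r=np.hypot(x,y)+1e-12; c=np.array([x/r*np.sin(r),y/r*np.sin(r),np.cos(r)])
    else: c=np.array([x,y,1.])
    w=T[:3,:3]@c; return T[:3,3],w/np.linalg.norm(w)
def onz(d,u,v,z,fish=False):
    o,w=ray(d,u,v,fish); return o+w*(z-o[2])/w[2]
def tri(*rs):
    A=0;b=0
    for o,w in rs:
        P=np.eye(3)-np.outer(w,w);A=A+P;b=b+P@o
    return np.linalg.solve(A,b)
def proj(d,p,fish=False):
    K=d['intrinsics'];T=d['cam_to_world'];c=T[:3,:3].T@(np.asarray(p,float)-T[:3,3])
    if fish:
        r=np.hypot(c[0],c[1]);t=np.arctan2(r,c[2]);x,y=c[0]/r*t,c[1]/r*t
    else: x,y=c[0]/c[2],c[1]/c[2]
    return np.array([K[0,0]*x+K[0,2],K[1,1]*y+K[1,2]])
E
python3 - <<'E'
from h import *
o=ctrl.get_obs();print(o)
ims=[]
for n in('scene','top','wrist'):
    d=shot(n,n+'0');print(n,d['intrinsics'].tolist(),d['cam_to_world'].round(3).tolist())
E
```

```text
{'t': 0.0, 'qpos': array([ 1.19101563e+00,  4.23840514e-01,  1.63067192e+00, -9.07098874e-06,
        1.08862758e+00, -1.89833742e-02]), 'qvel': array([0.000707  , 0.00040638, 0.00251969, 0.00023139, 0.00061966,
       0.00015799]), 'joint_torque': array([ 7.16967520e-06, -5.44603944e+01, -2.73665214e+01,  6.42292318e-02,
        2.24117265e-02, -1.17887212e-04]), 'ee_pos': array([220.50267585, 584.51611338, 403.90880252]), 'orientation': array([-5.63609896e-01, -3.09031819e+00,  2.38470192e-03]), 'ft_force': array([0.77905728, 0.57981679, 0.16081869]), 'moment': array([-0.04656837,  0.01677744,  0.03043658]), 'width': 87.93468042477409}
scene [[386.8104853506172, 0.0, 328.4032831047539], [0.0, 386.8104853506172, 199.99977813245593], [0.0, 0.0, 1.0]] [[0.784, -0.425, 0.454, 54.881], [-0.621, -0.542, 0.566, -584.469], [0.005, -0.725, -0.688, 814.804], [0.0, 0.0, 0.0, 1.0]]
top [[419.40929053648557, 0.0, 321.54769452553325], [0.0, 419.40929053648557, 203.54575815786058], [0.0, 0.0, 1.0]] [[0.004, -0.978, 0.209, 237.581], [-1.0, -0.002, 0.007, 10.641], [-0.006, -0.209, -0.978, 1465.206], [0.0, 0.0, 0.0, 1.0]]
wrist [[309.70691628693146, 0.0, 314.9025183378296], [0.0, 309.70691628693146, 197.70118742110023], [0.0, 0.0, 1.0]] [[0.354, 0.901, 0.253, 152.151], [0.935, -0.34, -0.097, 610.213], [-0.001, 0.27, -0.963, 384.39], [0.0, 0.0, 0.0, 1.0]]
```

View pics/top0.png

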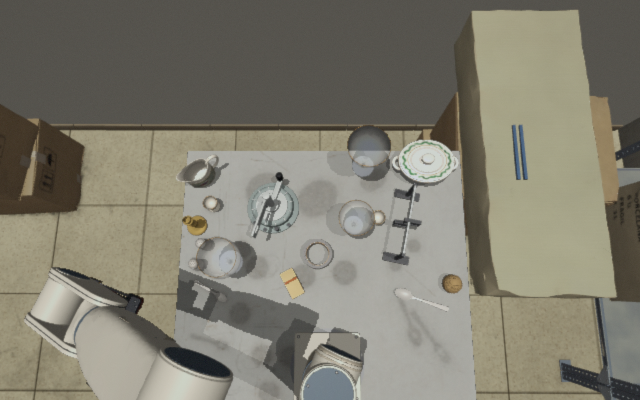

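View pics/scene0.png

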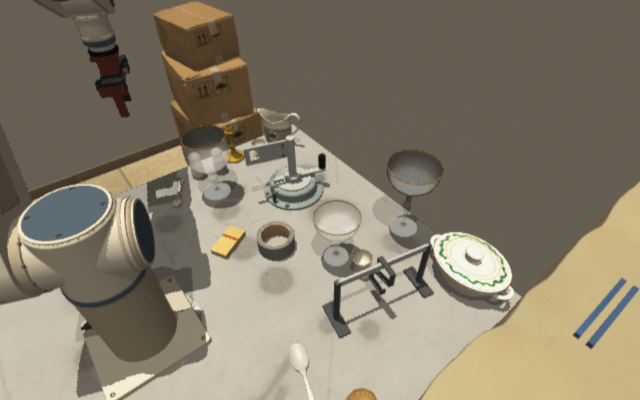

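The top view shows the swivel at about (273,207) with its knob at about (280,178), and the rail running from (412,190) to (396,258). I'll enlarge both.

```bash
python3 - <<'E'
from h import *
t=load('top0')['img'][:,:,::-1];s=load('scene0')['img'][:,:,::-1]
a=cv2.resize(t[165:245,235:315],(400,300*400//400+100),interpolation=3)
b=cv2.resize(t[180:270,370:460],(400,400),interpolation=3)
cv2.imwrite('pics/m1.png',np.hstack([a,b]))
a=cv2.resize(s[125:215,240:340],(444,400),interpolation=3)
b=cv2.resize(s[235:335,320:440],(480*3//4,300),interpolation=3)
b=cv2.copyMakeBorder(b,0,100,0,0,0)
cv2.imwrite('pics/m2.png',np.hstack([a,b])[:,:800])
d=load('top0')
for p in [(273,207,45),(279,178,114)]:print(onz(d,*p))
E
```

```text
[528.39653384 188.58569056  45.        ]
[613.18743838 162.65243998 114.        ]
```

View pics/m1.png

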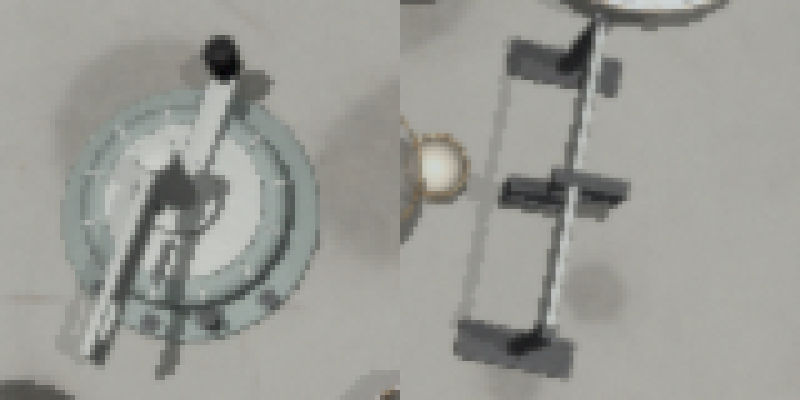

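View pics/m2.png

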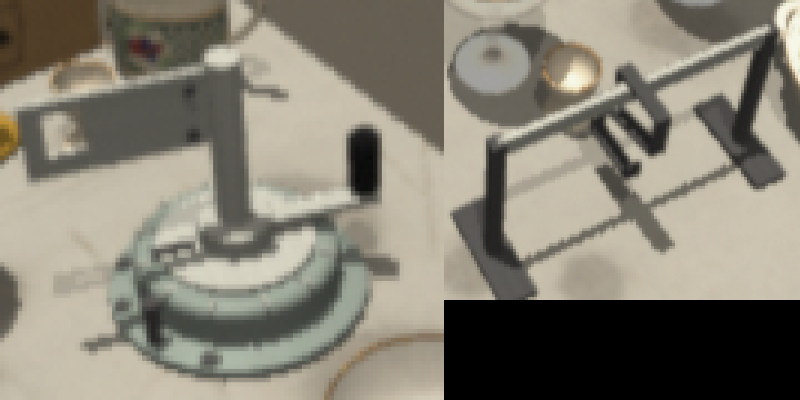

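Findings from the crops:
- **Index pin:** it is the third of the four flange marks, at top-crop (213,318). The scene crop confirms it as the tall one, at (155,325).
- **Hook:** it sits at mid-rail, with its long leg on the -y side.

Next I'll compute positions.

```bash
python3 - <<'E'
from h import *
t=load('top0');s=load('scene0')
T=lambda u,v,z:onz(t,235+u/5-.4,165+v/5-.4,z)   # crop a
R=lambda u,v,z:onz(t,370+u*.225-.4,180+v*.225-.4,z) # crop b
S=lambda u,v,z:onz(s,240+u*.2252-.4,125+v*.225-.4,z)
R2=lambda u,v,z:onz(s,320+u/3-.4,235+v/3-.4,z)
# flange ellipse fit by colour
hsv=cv2.cvtColor(t['img'],cv2.COLOR_RGB2HSV)
m=((hsv[...,0]>60)&(hsv[...,0]<110)&(hsv[...,1]>18)).astype(np.uint8);m[:165]=0;m[245:]=0;m[:,:235]=0;m[:,315:]=0
c=np.argwhere(cv2.morphologyEx(m,cv2.MORPH_OPEN,np.ones((3,3),np.uint8)))
hull=cv2.convexHull(c[:,::-1].astype(np.int32));e=cv2.fitEllipse(hull);print('ell',e)
C=onz(t,*e[0],6);print('centre',C)
for n,p in dict(m1=T(97,290,4),m2=T(152,323,4),m3=T(212,318,20),m4=T(270,300,4),knob=T(222,50,114),armend=T(97,350,192)).items():
    d=p-C;print(n,p.round(0),np.hypot(*d[:2]).round(0),np.degrees(np.arctan2(d[1],d[0])).round(1))
print('knob tri',tri(ray(t,235+222/5-.4,165+45/5-.4),ray(s,240+364*.2252-.4,125+130*.225-.4)))
print('rail ends',R(600,20,150),R(548,340,150),'hook',R(572,190,150))
print('rail scene',R2(495-444,142,150),R2(777-444,30,150))
print('hook leg scene', R2(660-444,112,154),R2(625-444,72,154))
print('low coupe',onz(t,355,227,0),onz(t,356,218,151),onz(s,337,260,0),onz(s,338,222,151))
print('tall coupe',onz(t,365,166,0),onz(t,370,146,223),onz(s,403,230,0),onz(s,414,174,223))
print('goblet',onz(t,230,260,0),onz(s,217,194,0))
print('tape',onz(t,318,253,48),'egg',onz(t,379,218,62),onz(s,362,260,62))
E
```

```text
Traceback (most recent call last):
cv2.error: OpenCV(4.12.0) /io/opencv/modules/imgproc/src/shapedescr.cpp:356: error: (-215:Assertion failed) n >= 0 && (depth == CV_32F || depth == CV_32S) in function 'fitEllipseNoDirect'
```

```bash
cat > a.py <<'E'
from h import *
t=load('top0');s=load('scene0')
T=lambda u,v,z:onz(t,235+u/5-.4,165+v/5-.4,z)   # crop a
R=lambda u,v,z:onz(t,370+(u-400)*.225-.4,180+v*.225-.4,z) # crop b
R2=lambda u,v,z:onz(s,320+u/3-.4,235+v/3-.4,z)
i=t['img'].astype(int)
m=((i[...,1]-i[...,0])>5).astype(np.uint8);m[:165]=0;m[245:]=0;m[:,:235]=0;m[:,315:]=0
m=cv2.morphologyEx(m,cv2.MORPH_OPEN,np.ones((2,2),np.uint8));print(m.sum(),i[225,255])
c=cv2.findNonZero(m);hull=cv2.convexHull(c);e=cv2.fitEllipse(hull);print('ell',e)
C=onz(t,*e[0],6);print('centre',C)
for n,p in dict(m1=T(97,290,4),m2=T(152,323,4),m3=T(212,318,20),m4=T(270,300,4),knob=T(222,50,114),armend=T(97,350,192)).items():
    d=p-C;print(n,p.round(0),np.hypot(*d[:2]).round(0),np.degrees(np.arctan2(d[1],d[0])).round(1))
print('knob tri',tri(ray(t,235+222/5-.4,165+45/5-.4),ray(s,240+364*.2252-.4,125+130*.225-.4)))
print('rail ends',R(600,20,150),R(548,340,150),'hook',R(572,190,150))
print('rail scene',R2(495-444,142,150),R2(777-444,30,150))
print('hook leg scene', R2(660-444,112,154),R2(625-444,72,154))
print('low coupe',onz(t,355,227,0),onz(t,356,218,151),onz(s,337,260,0),onz(s,338,222,151))
print('tall coupe',onz(t,365,166,0),onz(t,370,146,223),onz(s,403,230,0),onz(s,414,174,223))
print('goblet',onz(t,230,260,0),onz(s,217,194,0))
print('tape',onz(t,318,253,48),'egg',onz(t,379,218,62),onz(s,362,260,62))
E
python3 a.py
```

```text
1013 [188 190 186]
ell ((273.74285888671875, 208.5830841064453), (49.58100891113281, 51.21546173095703), 71.34452819824219)
centre [530.65074283 190.67143785   6.        ]
m1 [480. 259.   4.] 85.0 126.2
m2 [457. 220.   4.] 79.0 158.5
m3 [458. 176.  20.] 74.0 -168.3
m4 [474. 137.   4.] 78.0 -136.7
knob [625. 163. 114.] 98.0 -16.4
armend [412. 226. 192.] 124.0 163.5
knob tri [627.74180304 163.62493585 113.04929737]
rail ends [ 583.63891821 -280.75732405  150.        ] [ 351.5807728  -234.45299068  150.        ] hook [ 458.27055028 -255.47446249  150.        ]
rail scene [ 355.07324368 -238.3125195   150.        ] [ 582.46923221 -291.47807462  150.        ]
hook leg scene [ 458.67991632 -291.98795948  154.        ] [ 463.81449394 -251.8766707   154.        ]
low coupe [466.30513084 -97.34672894   0.        ] [471.65669873 -89.76762325 151.        ] [ 467.04508165 -107.81390703    0.        ] [ 463.29519341 -111.24358262  151.        ]
tall coupe [ 690.76588689 -136.61281209    0.        ] [ 686.83131377 -130.94035742  223.        ] [ 681.31181631 -141.33884308    0.        ] [ 662.48423619 -153.29097823  223.        ]
goblet [349.12361404 338.59405168   0.        ] [336.41455786 320.49227094   0.        ]
tape [369.90078229  31.98412719  48.        ] egg [ 487.71720033 -174.57388574   62.        ] [ 483.46953697 -181.67478915   62.        ]
```

Housing 0° is world 163.5°. The pin is at about 193.5° (housing 30°), so the arm has to end at world 283.5° (joint 120°). The knob therefore moves from about -16.5° to 103.5° around (531,190). I'll approach the knob while turning the tool, keeping high over the goblet.

send_rows(commands=[{"translation": [0.08, -0.08, 0.05], "twist": [0, 0, -0.09]}, {"translation": [0.16, -0.17, 0.1], "twist": [0, 0, -0.19]}, {"translation": [0.24, -0.25, 0.15], "twist": [0, 0, -0.28]}, {"translation": [0.32, -0.34, 0.2], "twist": [0, 0, -0.38]}, {"translation": [0.4, -0.42, 0.25], "twist": [0, 0, -0.47]}, {"translation": [0.48, -0.5, 0.3], "twist": [0, 0, -0.57]}, {"translation": [0.56, -0.59, 0.35], "twist": [0, 0, -0.66]}, {"translation": [0.65, -0.67, 0.4], "twist": [0, 0, -0.76]}, {"translation": [0.73, -0.76, 0.4], "twist": [0, 0, -0.85]}, {"translation": [0.81, -0.84, 0.4], "twist": [0, 0, -0.95]}], grip=-1)

```text
t: 1.15
ee_pos: [302.3, 499.8, 444.9]
orientation: [1.28, 2.869, 0.0]
ft_force: [0.2, 0.0, 0.3]
width: 87.7
```

send_rows(commands=[{"translation": [0.08, -0.08, 0], "twist": [0, 0, -0.09]}, {"translation": [0.16, -0.17, 0], "twist": [0, 0, -0.19]}, {"translation": [0.24, -0.25, 0], "twist": [0, 0, -0.28]}, {"translation": [0.32, -0.34, 0], "twist": [0, 0, -0.38]}, {"translation": [0.4, -0.42, 0], "twist": [0, 0, -0.47]}, {"translation": [0.48, -0.5, 0], "twist": [0, 0, -0.57]}, {"translation": [0.56, -0.59, 0], "twist": [0, 0, -0.66]}, {"translation": [0.65, -0.67, 0], "twist": [0, 0, -0.76]}, {"translation": [0.73, -0.76, 0], "twist": [0, 0, -0.85]}, {"translation": [0.81, -0.84, 0], "twist": [0, 0, -0.95]}])

```text
t: 2.15
ee_pos: [383.3, 416.0, 444.7]
orientation: [1.919, 2.487, -0.0]
ft_force: [-0.7, 0.1, 0.7]
width: 87.5
```

send_rows(commands=[{"translation": [0.08, -0.08, 0], "twist": [0, 0, -0.09]}, {"translation": [0.16, -0.17, 0], "twist": [0, 0, -0.19]}, {"translation": [0.24, -0.25, 0], "twist": [0, 0, -0.28]}, {"translation": [0.32, -0.34, 0], "twist": [0, 0, -0.38]}, {"translation": [0.4, -0.42, 0], "twist": [0, 0, -0.47]}, {"translation": [0.48, -0.5, 0], "twist": [0, 0, -0.57]}, {"translation": [0.56, -0.59, 0], "twist": [0, 0, -0.66]}, {"translation": [0.65, -0.67, 0], "twist": [0, 0, -0.76]}, {"translation": [0.73, -0.76, 0], "twist": [0, 0, -0.85]}, {"translation": [0.81, -0.84, 0], "twist": [0, 0, -0.95]}])

```text
t: 3.15
ee_pos: [464.3, 332.0, 444.7]
orientation: [2.451, 1.966, -0.0]
ft_force: [-0.1, -0.3, 0.3]
width: 88.1
```

send_rows(commands=[{"translation": [0.08, -0.08, 0], "twist": [0, 0, -0.09]}, {"translation": [0.16, -0.17, 0], "twist": [0, 0, -0.19]}, {"translation": [0.24, -0.25, 0], "twist": [0, 0, -0.28]}, {"translation": [0.32, -0.34, 0], "twist": [0, 0, -0.38]}, {"translation": [0.4, -0.42, 0], "twist": [0, 0, -0.47]}, {"translation": [0.48, -0.5, 0], "twist": [0, 0, -0.57]}, {"translation": [0.56, -0.59, 0], "twist": [0, 0, -0.66]}, {"translation": [0.65, -0.67, 0], "twist": [0, 0, -0.76]}, {"translation": [0.73, -0.76, 0], "twist": [0, 0, -0.85]}, {"translation": [0.81, -0.84, 0], "twist": [0, 0, -0.95]}])

```text
t: 4.15
ee_pos: [545.3, 247.9, 444.6]
orientation: [2.844, 1.334, -0.0]
ft_force: [-0.0, 0.4, 0.1]
width: 88.1
```

send_rows(commands=[{"translation": [0.08, -0.08, 0], "twist": [0, 0, -0.09]}, {"translation": [0.16, -0.17, 0], "twist": [0, 0, -0.19]}, {"translation": [0.24, -0.25, 0], "twist": [0, 0, -0.28]}, {"translation": [0.32, -0.34, 0], "twist": [0, 0, -0.38]}, {"translation": [0.4, -0.42, -0.1], "twist": [0, 0, -0.47]}, {"translation": [0.48, -0.5, -0.2], "twist": [0, 0, -0.57]}, {"translation": [0.56, -0.59, -0.3], "twist": [0, 0, -0.66]}, {"translation": [0.65, -0.67, -0.4], "twist": [0, 0, -0.76]}, {"translation": [0.73, -0.76, -0.5], "twist": [0, 0, -0.85]}, {"translation": [0.81, -0.84, -0.6], "twist": [0, 0, -0.95]}])

```text
t: 5.15
ee_pos: [626.2, 163.9, 383.5]
orientation: [3.078, 0.628, -0.001]
ft_force: [0.4, 0.0, -0.2]
width: 88.0
```

```bash
python3 - <<'E'
from h import *
d=shot('wrist','w1')
print(proj(d,[626,163,114],1),proj(d,[531,190,192],1),proj(d,[612,163,114],1))
E
```

```text
[315.06632604 203.20191826] [230.56792963 333.66329532] [308.66143888 217.62419285]
```

View pics/w1.png

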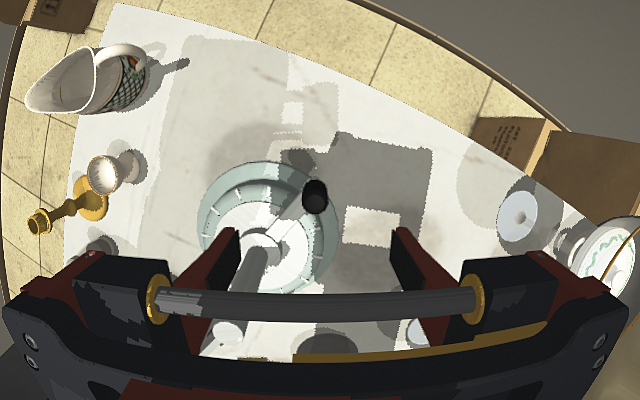

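```bash
python3 - <<'E'
from h import *
d=load('w1')
i=d['img'].astype(int).sum(2)
m=(i<130).astype(np.uint8);m[:170]=0;m[225:]=0;m[:,:290]=0;m[:,345:]=0
n,l,st,c=cv2.connectedComponentsWithStats(m);print(st,c)
print(d['cam_to_world'][:3,3])
for z in(66,114):
  print(z,[proj(d,[626+12*np.cos(a),163+12*np.sin(a),z],1).round(0).tolist() for a in np.arange(0,6.2,1.57)])
print(onz(d,314,194,114,1),onz(d,314,190,114,1), onz(d,314,197,90,1))
E
```

```text
[[     0      0    640    400 255277]
 [   302    180     26     34    723]] [[319.51450385 199.50800895]
 [314.37897649 196.67219917]]
[695.35598646 192.44328392 363.81557205]
66 [[320.0, 178.0], [304.0, 185.0], [310.0, 200.0], [326.0, 194.0]]
114 [[321.0, 191.0], [302.0, 198.0], [310.0, 216.0], [328.0, 209.0]]
[633.04006902 166.95988565 114.        ] [636.21549224 168.30604344 114.        ] [624.42705676 163.39838485  90.        ]
```

The knob's silhouette spans (302–328, 180–214), within about 3 px of the prediction. I'll descend with a +2 mm shift in x and grip.

send_rows(commands=[{"translation": [0.02, 0, -0.1]}, {"translation": [0.02, 0, -0.2]}, {"translation": [0.02, 0, -0.3]}, {"translation": [0.02, 0, -0.4]}, {"translation": [0.02, 0, -0.5]}, {"translation": [0.02, 0, -0.6]}, {"translation": [0.02, 0, -0.7]}, {"translation": [0.02, 0, -0.8]}, {"translation": [0.02, 0, -0.9]}, {"translation": [0.02, 0, -1.0]}])

```text
validation failed for argument at $.co...
```

send_rows(commands=[{"translation": [0, 0, -0.1]}, {"translation": [0, 0, -0.2]}, {"translation": [0, 0, -0.28]}, {"translation": [0, 0, -0.28]}, {"translation": [0, 0, -0.28]}, {"translation": [0, 0, -0.28]}, {"translation": [0, 0, -0.28]}, {"translation": [0, 0, -0.28]}, {"translation": [0, 0, -0.28]}, {"translation": [0, 0, -0.28]}], grip=-0.2)

```text
validation failed for argument at $.co...
```

send_rows(commands=[{"translation": [0, 0, 0]}, {"translation": [0, 0, 0]}, {"translation": [0, 0, 0]}, {"translation": [0, 0, 0]}, {"translation": [0, 0, 0]}, {"translation": [0, 0, 0]}, {"translation": [0, 0, 0]}, {"translation": [0, 0, 0]}, {"translation": [0, 0, 0]}, {"translation": [0, 0, 0]}], grip=1)

```text
validation failed for argument at $.co...
```

Twist has to be included in every row.

send_rows(commands=[{"translation": [0.02, 0, -0.1], "twist": [0, 0, 0]}, {"translation": [0.02, 0, -0.2], "twist": [0, 0, 0]}, {"translation": [0.02, 0, -0.3], "twist": [0, 0, 0]}, {"translation": [0.02, 0, -0.4], "twist": [0, 0, 0]}, {"translation": [0.02, 0, -0.5], "twist": [0, 0, 0]}, {"translation": [0.02, 0, -0.6], "twist": [0, 0, 0]}, {"translation": [0.02, 0, -0.7], "twist": [0, 0, 0]}, {"translation": [0.02, 0, -0.8], "twist": [0, 0, 0]}, {"translation": [0.02, 0, -0.9], "twist": [0, 0, 0]}, {"translation": [0.02, 0, -1.0], "twist": [0, 0, 0]}])

```text
t: 6.2
ee_pos: [627.6, 164.7, 283.8]
orientation: [-3.077, -0.633, 0.0]
ft_force: [-0.1, -0.4, 0.1]
width: 87.6
```

send_rows(commands=[{"translation": [0, 0, -0.1], "twist": [0, 0, 0]}, {"translation": [0, 0, -0.2], "twist": [0, 0, 0]}, {"translation": [0, 0, -0.28], "twist": [0, 0, 0]}, {"translation": [0, 0, -0.28], "twist": [0, 0, 0]}, {"translation": [0, 0, -0.28], "twist": [0, 0, 0]}, {"translation": [0, 0, -0.28], "twist": [0, 0, 0]}, {"translation": [0, 0, -0.28], "twist": [0, 0, 0]}, {"translation": [0, 0, -0.28], "twist": [0, 0, 0]}, {"translation": [0, 0, -0.28], "twist": [0, 0, 0]}, {"translation": [0, 0, -0.28], "twist": [0, 0, 0]}], grip=-0.2)

```text
t: 7.2
ee_pos: [627.6, 164.8, 256.8]
orientation: [-3.077, -0.633, -0.0]
ft_force: [-0.4, -0.8, -0.1]
width: 52.7
```

send_rows(commands=[{"translation": [0, 0, 0], "twist": [0, 0, 0]}, {"translation": [0, 0, 0], "twist": [0, 0, 0]}, {"translation": [0, 0, 0], "twist": [0, 0, 0]}, {"translation": [0, 0, 0], "twist": [0, 0, 0]}, {"translation": [0, 0, 0], "twist": [0, 0, 0]}, {"translation": [0, 0, 0], "twist": [0, 0, 0]}, {"translation": [0, 0, 0], "twist": [0, 0, 0]}, {"translation": [0, 0, 0], "twist": [0, 0, 0]}, {"translation": [0, 0, 0], "twist": [0, 0, 0]}, {"translation": [0, 0, 0], "twist": [0, 0, 0]}], grip=1)

```text
t: 8.2
ee_pos: [627.6, 164.8, 256.7]
orientation: [-3.077, -0.633, 0.0]
ft_force: [-0.3, 0.6, -0.3]
width: 23.3
```

```bash
python3 - <<'E'
import numpy as np
for k in range(4):
    a0=-16.5+30*k
    a=np.radians(a0+3*np.arange(1,11));b=np.radians(a0)
    print(np.c_[.95*(np.cos(a)-np.cos(b)),.95*(np.sin(a)-np.sin(b))].round(3).tolist())
E
```

```text
[[0.013, 0.048], [0.023, 0.097], [0.031, 0.146], [0.036, 0.195], [0.039, 0.245], [0.039, 0.295], [0.036, 0.344], [0.031, 0.394], [0.023, 0.443], [0.013, 0.492]]
[[-0.013, 0.048], [-0.028, 0.095], [-0.046, 0.142], [-0.066, 0.187], [-0.089, 0.232], [-0.114, 0.275], [-0.141, 0.316], [-0.17, 0.357], [-0.201, 0.395], [-0.235, 0.432]]
[[-0.035, 0.035], [-0.072, 0.068], [-0.111, 0.1], [-0.151, 0.129], [-0.193, 0.156], [-0.236, 0.181], [-0.28, 0.204], [-0.326, 0.224], [-0.372, 0.242], [-0.419, 0.257]]
[[-0.048, 0.013], [-0.097, 0.023], [-0.146, 0.031], [-0.195, 0.036], [-0.245, 0.039], [-0.295, 0.039], [-0.344, 0.036], [-0.394, 0.031], [-0.443, 0.023], [-0.492, 0.013]]
```

send_rows(commands=[{"translation": [0.013, 0.048, 0], "twist": [0, 0, 0.08]}, {"translation": [0.023, 0.097, 0], "twist": [0, 0, 0.15]}, {"translation": [0.031, 0.146, 0], "twist": [0, 0, 0.23]}, {"translation": [0.036, 0.195, 0], "twist": [0, 0, 0.3]}, {"translation": [0.039, 0.245, 0], "twist": [0, 0, 0.38]}, {"translation": [0.039, 0.295, 0], "twist": [0, 0, 0.46]}, {"translation": [0.036, 0.344, 0], "twist": [0, 0, 0.53]}, {"translation": [0.031, 0.394, 0], "twist": [0, 0, 0.61]}, {"translation": [0.023, 0.443, 0], "twist": [0, 0, 0.68]}, {"translation": [0.013, 0.492, 0], "twist": [0, 0, 0.76]}])

```text
t: 9.2
ee_pos: [628.7, 214.4, 256.6]
orientation: [2.901, 1.206, -0.0]
ft_force: [-0.0, -0.2, 0.4]
width: 0.5
```

send_rows(commands=[{"translation": [-0.013, 0.048, 0], "twist": [0, 0, 0.08]}, {"translation": [-0.028, 0.095, 0], "twist": [0, 0, 0.15]}, {"translation": [-0.046, 0.142, 0], "twist": [0, 0, 0.23]}, {"translation": [-0.066, 0.187, 0], "twist": [0, 0, 0.3]}, {"translation": [-0.089, 0.232, 0], "twist": [0, 0, 0.38]}, {"translation": [-0.114, 0.275, 0], "twist": [0, 0, 0.46]}, {"translation": [-0.141, 0.316, 0], "twist": [0, 0, 0.53]}, {"translation": [-0.17, 0.357, 0], "twist": [0, 0, 0.61]}, {"translation": [-0.201, 0.395, 0], "twist": [0, 0, 0.68]}, {"translation": [-0.235, 0.432, 0], "twist": [0, 0, 0.76]}])

```text
t: 10.2
ee_pos: [605.1, 257.5, 256.7]
orientation: [2.621, 1.733, -0.0]
ft_force: [0.7, -0.1, -0.3]
width: 0.5
```

The knob slipped out during the turn, so I'll take another look.

```bash
python3 - <<'E'
from h import *
w=shot('wrist','w2');t=shot('top','t2');s=shot('scene','s2')
a=cv2.resize(t['img'][150:250,235:335],(400,400),interpolation=3)
b=cv2.resize(s['img'][115:215,240:340],(400,400),interpolation=3)
cv2.imwrite('pics/m3.png',np.hstack([a,b])[:,:,::-1])
E
```

```text
(no output)
```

View pics/m3.png

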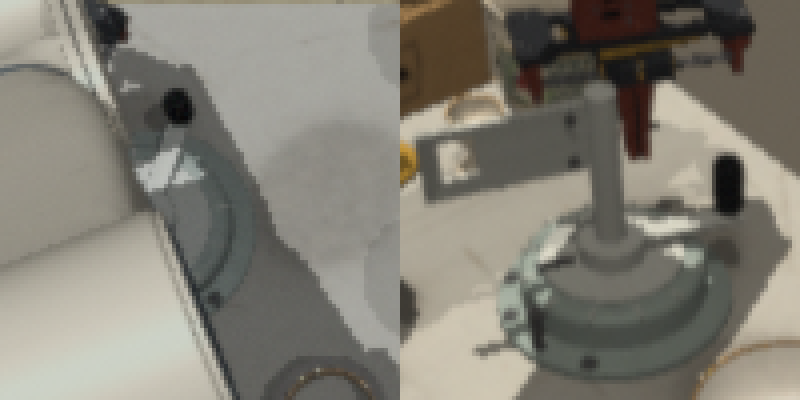

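```bash
python3 - <<'E'
from h import *
from scipy.optimize import least_squares
t=load('top0');s=load('scene0');w=load('w1')
def comp(d,u,v,r,th):
    i=d['img'].astype(int).max(2);m=(i<th).astype(np.uint8)
    n,l,st,c=cv2.connectedComponentsWithStats(m)
    k=l[v-r:v+r+1,u-r:u+r+1];k=k[k>0];k=np.bincount(k).argmax();return st[k],c[k]
def box(d,p,f=False):
    q=np.array([proj(d,[p[0]+12*np.cos(a),p[1]+12*np.sin(a),z],f) for z in(66,114) for a in np.arange(0,6.3,.2)]);return q.min(0).round(1),q.max(0).round(1)
for n,d,u,v,f,th in(('top',t,279,176,False,60),('scene',s,322,161,False,60),('w1',w,314,195,True,50)):
    st,c=comp(d,u,v,2,th);print(n,st,c)
    for p in((622,163),(626,163)):print('  ',p,*box(d,p,f))
E
```

```text
top [276 173   7   8  40] [279.1   176.475]
   (622, 163) [275.4 172. ] [283.9 182.6]
   (626, 163) [275.4 170.9] [283.9 181.5]
scene [319 154   6  15  82] [321.54878049 161.01219512]
   (622, 163) [316.6 151.9] [324.6 169.3]
   (626, 163) [317.6 151.4] [325.6 168.8]
w1 [302 180  26  34 728] [314.45192308 196.63324176]
   (622, 163) [299.1 181. ] [327.4 220.7]
   (626, 163) [300.8 177.4] [329.3 216.6]
```

The top picture shows the knob still at its start position, at crop (178,105), so the arm hasn't turned. I'll regrip with the jaws exactly tangential, so that a finger pushes the knob square on.

send_rows(commands=[{"translation": [0, 0, 0.2], "twist": [0, 0, -0.09]}, {"translation": [0, 0, 0.4], "twist": [0, 0, -0.19]}, {"translation": [0, 0, 0.6], "twist": [0, 0, -0.28]}, {"translation": [0, -0.1, 0.7], "twist": [0, 0, -0.38]}, {"translation": [0.03, -0.25, 0.7], "twist": [0, 0, -0.47]}, {"translation": [0.06, -0.4, 0.7], "twist": [0, 0, -0.57]}, {"translation": [0.1, -0.55, 0.7], "twist": [0, 0, -0.66]}, {"translation": [0.13, -0.7, 0.7], "twist": [0, 0, -0.76]}, {"translation": [0.16, -0.85, 0.7], "twist": [0, 0, -0.85]}, {"translation": [0.195, -0.94, 0.7], "twist": [0, 0, -0.94]}], grip=-0.2)

```text
t: 11.35
ee_pos: [625.1, 161.1, 326.2]
orientation: [2.956, 1.064, -0.002]
ft_force: [-0.7, 0.1, -0.0]
width: 52.7
```

send_rows(commands=[{"translation": [0, 0, 0], "twist": [0, 0, -0.25]}, {"translation": [0, 0, 0], "twist": [0, 0, -0.5]}, {"translation": [0, 0, 0], "twist": [0, 0, -0.75]}, {"translation": [0, 0, 0], "twist": [0, 0, -0.94]}, {"translation": [0, 0, 0], "twist": [0, 0, -0.94]}, {"translation": [0, 0, 0], "twist": [0, 0, -0.94]}, {"translation": [0, 0, 0], "twist": [0, 0, -0.94]}, {"translation": [0, 0, 0], "twist": [0, 0, -0.94]}, {"translation": [0, 0, 0], "twist": [0, 0, -0.94]}, {"translation": [0, 0, 0], "twist": [0, 0, -0.94]}])

```text
t: 12.35
ee_pos: [624.9, 163.2, 326.7]
orientation: [-3.121, -0.354, -0.0]
ft_force: [-0.6, -0.3, 0.4]
width: 52.7
```

send_rows(commands=[{"translation": [0, 0, 0], "twist": [0, 0, -0.25]}, {"translation": [0, 0, 0], "twist": [0, 0, -0.5]}, {"translation": [0, 0, 0], "twist": [0, 0, -0.75]}, {"translation": [0, 0, 0], "twist": [0, 0, -0.94]}, {"translation": [0, 0, 0], "twist": [0, 0, -0.94]}, {"translation": [0, 0, 0], "twist": [0, 0, -0.94]}, {"translation": [0, 0, 0], "twist": [0, 0, -0.94]}, {"translation": [0, 0, 0], "twist": [0, 0, -0.94]}, {"translation": [0, 0, 0], "twist": [0, 0, -0.94]}, {"translation": [0, 0, 0], "twist": [0, 0, -0.94]}])

```text
t: 13.35
ee_pos: [624.9, 163.1, 326.6]
orientation: [3.118, -0.382, -0.0]
ft_force: [0.1, -1.1, -0.8]
width: 52.8
```

```bash
python3 - <<'E'
from h import *
w=shot('wrist','w3');o=ctrl.get_obs();print(o['ee_pos'],o['orientation'],o['qpos'])
q=lambda p:proj(w,p,1).round(1)
i=w['img'].astype(int).max(2);m=(i<50).astype(np.uint8)
n,l,st,c=cv2.connectedComponentsWithStats(m)
for k in range(1,n):
    if 100<st[k][4]<8000 and abs(c[k][0]-315)<120:print(st[k],c[k])
for p in((620,163),(624.5,163.5),(629,163)):
    a=np.array([q([p[0]+12*np.cos(x),p[1]+12*np.sin(x),z]) for z in(66,114) for x in np.arange(0,6.3,.2)]);print(p,a.min(0),a.max(0))
E
```

```text
[624.91499544 163.15981491 326.65334729] [ 3.11825951e+00 -3.82154478e-01 -6.26374369e-05] [2.36961741e-01 5.43909520e-01 1.63303256e+00 1.34249131e-05
 9.64689026e-01 2.05164179e+00]
[ 298  194   34   45 1201] [314.18234804 216.30474604]
[323 319  68  32 122] [365.23770492 326.18032787]
(620, 163) [299.  197.7] [334.5 250.1]
(624.5, 163.5) [296.5 192.6] [332.3 244.5]
(629, 163) [295.5 187.2] [331.5 238.5]
```

View pics/w3.png

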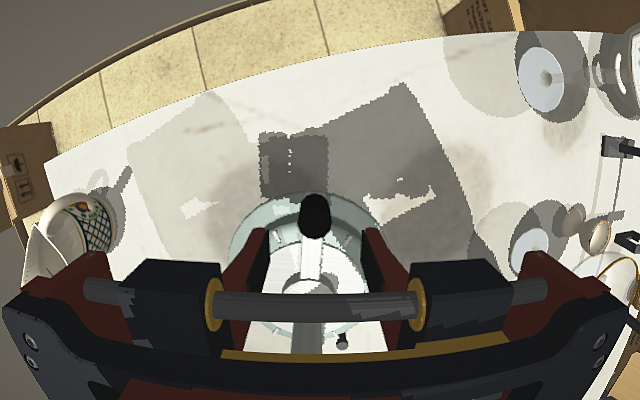

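```bash
python3 - <<'E'
from h import *
from scipy.spatial.transform import Rotation as R
w=load('w3');o=ctrl.get_obs();M=R.from_rotvec(o['orientation']).as_matrix();print(M.round(2).tolist())
for x in(-10,0,10):
  print(x,[proj(w,o['ee_pos']+M@[x,y,182],1).round(0).tolist() for y in(-45,-26,26,45)])
c=cv2.resize(w['img'][180:300,230:400],(680,480),interpolation=3)[:,:,::-1]
cv2.imwrite('pics/m4.png',c)
E
```

```text
[[0.97, -0.24, -0.0], [-0.24, -0.97, 0.0], [-0.0, 0.0, -1.0]]
-10 [[240.0, 261.0], [271.0, 262.0], [359.0, 262.0], [390.0, 261.0]]
0 [[238.0, 246.0], [270.0, 247.0], [360.0, 247.0], [391.0, 246.0]]
10 [[237.0, 230.0], [269.0, 231.0], [360.0, 231.0], [393.0, 230.0]]
```

View pics/m4.png

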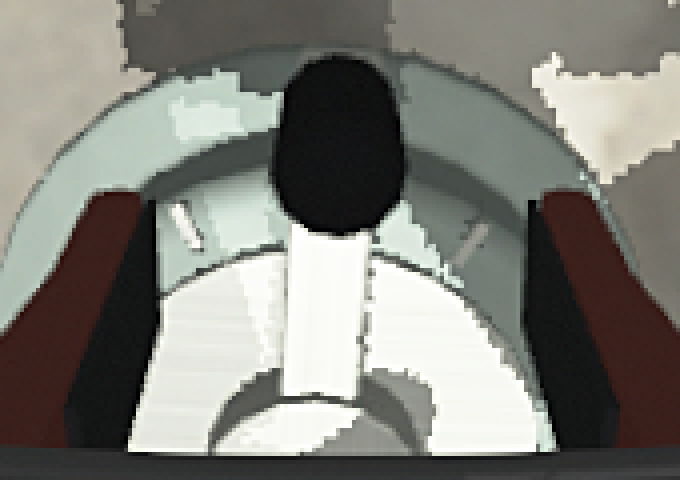

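```bash
python3 - <<'E'
from h import *
w=load('w3')
print(onz(w,314.6,221.5,114,1),onz(w,314.6,238.7,114,1),onz(w,298,221.5,114,1),onz(w,331.5,221.5,114,1),onz(w,314.6,193.5,66,1))
E
```

```text
[629.17020366 162.19201339 114.        ] [617.10790432 165.20377797 114.        ] [631.81960169 172.89308857 114.        ] [626.44109869 151.30680655 114.        ] [635.38086405 160.70592192  66.        ]
```

The knob centre is at about (627,162.5) and well centred between the fingers. I'll descend and grip.

send_rows(commands=[{"translation": [0.02, 0, -0.1], "twist": [0, 0, 0]}, {"translation": [0.02, 0, -0.2], "twist": [0, 0, 0]}, {"translation": [0.02, 0, -0.3], "twist": [0, 0, 0]}, {"translation": [0.02, 0, -0.4], "twist": [0, 0, 0]}, {"translation": [0.02, 0, -0.5], "twist": [0, 0, 0]}, {"translation": [0.02, 0, -0.6], "twist": [0, 0, 0]}, {"translation": [0.02, 0, -0.7], "twist": [0, 0, 0]}, {"translation": [0.02, 0, -0.72], "twist": [0, 0, 0]}, {"translation": [0.02, 0, -0.72], "twist": [0, 0, 0]}, {"translation": [0.02, 0, -0.72], "twist": [0, 0, 0]}])

```text
t: 14.4
ee_pos: [627.1, 163.2, 255.0]
orientation: [-3.118, 0.383, -0.001]
ft_force: [-0.3, 0.1, 0.8]
width: 52.9
```

send_rows(commands=[{"translation": [0, 0, 0], "twist": [0, 0, 0]}, {"translation": [0, 0, 0], "twist": [0, 0, 0]}, {"translation": [0, 0, 0], "twist": [0, 0, 0]}, {"translation": [0, 0, 0], "twist": [0, 0, 0]}, {"translation": [0, 0, 0], "twist": [0, 0, 0]}, {"translation": [0, 0, 0], "twist": [0, 0, 0]}, {"translation": [0, 0, 0], "twist": [0, 0, 0]}, {"translation": [0, 0, 0], "twist": [0, 0, 0]}, {"translation": [0, 0, 0], "twist": [0, 0, 0]}, {"translation": [0, 0, 0], "twist": [0, 0, 0]}], grip=1)

```text
t: 15.4
ee_pos: [627.0, 163.2, 254.9]
orientation: [-3.118, 0.383, -0.0]
ft_force: [-1.1, 0.7, 3.5]
width: 23.3
```

send_rows(commands=[{"translation": [0.013, 0.048, 0], "twist": [0, 0, 0.1]}, {"translation": [0.023, 0.097, 0], "twist": [0, 0, 0.2]}, {"translation": [0.031, 0.146, 0], "twist": [0, 0, 0.3]}, {"translation": [0.036, 0.195, 0], "twist": [0, 0, 0.4]}, {"translation": [0.039, 0.245, 0], "twist": [0, 0, 0.5]}, {"translation": [0.039, 0.295, 0], "twist": [0, 0, 0.6]}, {"translation": [0.036, 0.344, 0], "twist": [0, 0, 0.7]}, {"translation": [0.031, 0.394, 0], "twist": [0, 0, 0.8]}, {"translation": [0.023, 0.443, 0], "twist": [0, 0, 0.9]}, {"translation": [0.013, 0.492, 0], "twist": [0, 0, 1.0]}])

```text
t: 16.4
ee_pos: [634.5, 207.2, 256.0]
orientation: [3.111, 0.402, 0.027]
ft_force: [11.0, 3.0, -1.0]
width: 55.8
```

Width opened to 55.8 with an 11 N side force, so something is off. I'll look before moving again.

```bash
python3 - <<'E'
from h import *
w=shot('wrist','w4');s=shot('scene','s4');t=shot('top','t4')
a=cv2.resize(s['img'][85:215,230:360],(400,400),interpolation=3)
b=cv2.resize(w['img'][150:330,180:440],(400,277),interpolation=3)
c=cv2.resize(t['img'][150:240,235:365],(400,277),interpolation=3)
b=np.vstack([b,c])[:554]
a=cv2.copyMakeBorder(a,0,154,0,0,0)
cv2.imwrite('pics/m5.png',np.hstack([a,b])[:,:,::-1])
o=ctrl.get_obs();print(o['width'],o['ee_pos'],o['qpos'],o['ft_force'],o['moment'])
E
```

```text
36.705547552222406 [628.85527235 211.51526142 254.52873883] [3.06516761e-01 6.61320017e-01 1.61874695e+00 6.28530998e-05
 8.61147895e-01 1.62300275e+00] [0.11315686 0.24088725 1.1322876 ] [-0.00961298  0.15464937  0.00417971]
```

View pics/m5.png

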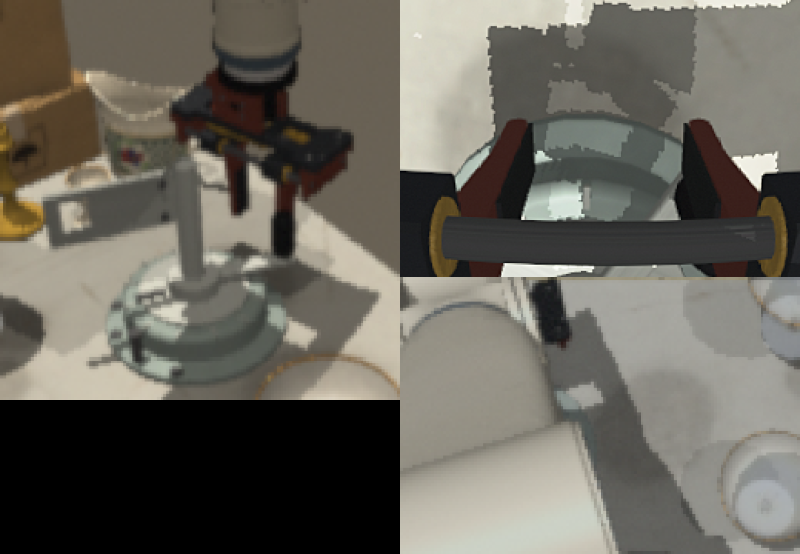

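```bash
python3 - <<'E'
from h import *
t=load('top0');s=load('scene0');w=load('w3')
def ext(d,C,r,z,f=False):
    q=np.array([proj(d,[C[0]+r*np.cos(a),C[1]+r*np.sin(a),z],f) for a in np.arange(0,6.3,.05)]);return np.r_[q.min(0),q.max(0)].round(1)
for C in((525,190),(531,190),(536,190)):
  for z in(0,8):print(C,z,'top',ext(t,C,92,z),'scene',ext(s,C,92,z),'w3',ext(w,C,92,z,True))
for d,n,b in((t,'top',(235,165,315,245)),(s,'scene',(250,150,345,220))):
    i=d['img'].astype(int);m=((i[...,1]-i[...,0])>3).astype(np.uint8)
    k=np.zeros_like(m);k[b[1]:b[3],b[0]:b[2]]=1;m=cv2.morphologyEx(m*k,cv2.MORPH_OPEN,np.ones((2,2),np.uint8))
    n_,l,st,c=cv2.connectedComponentsWithStats(m);p=np.argwhere(np.isin(l,[j for j in range(1,n_) if st[j][4]>30]));print(n,p.min(0)[::-1],p.max(0)[::-1]+1)
print('col tri',[tri(ray(t,u,v),ray(s,290,138)) for u,v in((270,201),(271,203))])
np.set_printoptions(linewidth=200)
print(t['img'][165:186,270:289].max(2))
E
```

```text
(525, 190) 0 top [248.3 185.4 299.9 236.1] scene [261.5 172.4 320.4 211.9] w3 [233.5 197.8 393.  336.3]
(525, 190) 8 top [247.9 184.9 299.8 235.8] scene [261.2 170.5 320.4 210. ] w3 [231.9 199.9 394.6 340.4]
(531, 190) 0 top [248.3 183.8 299.9 234.4] scene [263.1 171.7 321.9 211. ] w3 [231.8 192.3 392.3 333. ]
(531, 190) 8 top [247.9 183.3 299.8 234.1] scene [262.8 169.8 321.9 209.1] w3 [230.1 194.3 393.9 337. ]
(536, 190) 0 top [248.4 182.5 299.9 233. ] scene [264.5 171.1 323.2 210.3] w3 [230.3 187.7 391.7 330.2]
(536, 190) 8 top [248.  181.9 299.8 232.7] scene [264.2 169.2 323.2 208.4] w3 [228.6 189.6 393.3 334.2]
top [248 184] [300 234]
scene [266 174] [324 210]
col tri [array([519.561228  , 175.37480955, 207.48110562]), array([514.23482954, 170.65927291, 211.75467459])]
[[168 169 168 169 168 169 170 167 164 163 163 165 167 167 168 168 167 166 168]
 [168 168 167 167 168 169 169 169 166 167 164 162 164 166 168 169 167 167 168]
 [167 168 166 169 168 167 168 168 168 167 166 165 162 164 164 166 166 167 169]
 [167 167 167 169 168 168 167 168 169 168 169 168 165 162 163 165 164 165 168]
[... 644 characters left out ...]
33 129 128 120  61  26  26  28  23  14  40 113 159 166 168 166 169]
 [144 132 127 128 129 124  85  34  16  18  12  13  34 102 154 160 161 163 167]
 [145 131 129 128 130 128 119  57  19   6  16  17  50 113 111 112 113 120 158]
 [147 131 129 130 129 130 128 105  65  31  33  74  71  94  95  96  98 101 120]
 [149 141 131 128 129 127 136 173 151 102 105 167 108  90  93  97  98  98 100]
 [143 142 140 131 128 129 158 183 183 183 181 158 103  88  94  98  97  96 108]
 [151 150 150 147 145 141 183 186 188 190 190 132  93  88  92  94  95  97 116]
 [150 151 150 150 136 142 187 187 190 191 185 115  87  87  91  95 101 114 156]
 [149 149 148 145 137 160 184 188 191 189 153 101  88  91 103 115 133 151 163]]
```

```bash
python3 - <<'E'
from h import *
s=load('s4');w=load('w4')
for p in((624,163,90),(628,190,90),(625,212,90)):print(p,proj(s,p),proj(w,p,1))
i=s['img'].astype(int).max(2);m=(i<45).astype(np.uint8)
n,l,st,c=cv2.connectedComponentsWithStats(m)
for k in range(1,n):
    if 250<c[k][0]<360 and 100<c[k][1]<215 and st[k][4]>15:print(st[k],c[k])
o=ctrl.get_obs();print(o['width'],o['t'])
E
```

```text
(624, 163, 90) [321.12064751 160.41383824] [382.28818727 295.43592873]
(628, 190, 90) [316.81720595 155.70613637] [339.2133322  280.69581307]
(625, 212, 90) [311.79545379 152.70679055] [298.73196315 276.68588181]
[286 102  58  44 685] [318.67445255 125.62043796]
[290 127  20  10  72] [300.38888889 130.90277778]
[306 138   4  16  56] [307.58928571 145.53571429]
[319 152   6  17  89] [321.5505618  160.23595506]
36.705547552222406 16.55
```

The knob hasn't moved from its start (scene px (321.5,160)); the gripper rode off it again. I'll change method: push the knob from behind with the closed fingers' back face, which is rigid and keeps the push tangential. The housing centre is taken as (532.5,189.8).

send_rows(commands=[{"translation": [0, 0, 0.2], "twist": [0, 0, 0]}, {"translation": [0, 0, 0.4], "twist": [0, 0, 0]}, {"translation": [0, 0, 0.6], "twist": [0, 0, -0.1]}, {"translation": [0, 0, 0.7], "twist": [0, 0, -0.25]}, {"translation": [-0.02, -0.15, 0.7], "twist": [0, 0, -0.4]}, {"translation": [-0.06, -0.3, 0.7], "twist": [0, 0, -0.55]}, {"translation": [-0.1, -0.45, 0.7], "twist": [0, 0, -0.7]}, {"translation": [-0.14, -0.6, 0.7], "twist": [0, 0, -0.85]}, {"translation": [-0.18, -0.75, 0.7], "twist": [0, 0, -1.0]}, {"translation": [-0.18, -0.83, 0.7], "twist": [0, 0, -1.0]}], grip=1)

```text
t: 17.55
ee_pos: [609.2, 128.8, 324.1]
orientation: [3.117, -0.384, -0.003]
ft_force: [0.6, -0.0, 0.2]
width: 0.1
```

send_rows(commands=[{"translation": [0, 0, 0], "twist": [0, 0, -0.15]}, {"translation": [0, 0, -0.1], "twist": [0, 0, -0.15]}, {"translation": [0, 0, -0.25], "twist": [0, 0, -0.15]}, {"translation": [0, 0, -0.4], "twist": [0, 0, -0.15]}, {"translation": [0, 0, -0.55], "twist": [0, 0, -0.15]}, {"translation": [0, 0, -0.7], "twist": [0, 0, -0.15]}, {"translation": [0, 0, -0.7], "twist": [0, 0, -0.15]}, {"translation": [0, 0, -0.7], "twist": [0, 0, -0.15]}, {"translation": [0, 0, -0.7], "twist": [0, 0, -0.15]}, {"translation": [0, 0, -0.7], "twist": [0, 0, -0.15]}])

```text
t: 18.55
ee_pos: [610.6, 129.4, 255.5]
orientation: [-3.101, 0.499, -0.002]
ft_force: [-0.0, 1.0, 0.7]
width: 0.0
```

```bash
python3 - <<'E'
from h import *
o=ctrl.get_obs();print(o['ee_pos'],o['orientation'],o['width'],o['qpos'][5])
C=np.array([532.5,189.8])
P=lambda d:(lambda a:C+95*np.array([np.cos(a),np.sin(a)])-25.5*np.array([-np.sin(a),np.cos(a)]))(np.radians(d))
b=-22.5;print(P(b))
for k in range(5):
    print(b+24.6*(k),[((P(b+24.6*k+2.46*j)-P(b+24.6*k))/100).round(3).tolist() for j in range(1,11)])
E
```

```text
[610.5577098  129.41412723 255.47589624] [-3.10119527e+00  4.99070879e-01 -2.17344481e-03] 0.022170535526025503 2.079727467239696
[610.51012806 129.88614585]
-22.5 [[0.025, 0.034], [0.049, 0.069], [0.07, 0.105], [0.091, 0.142], [0.11, 0.18], [0.127, 0.219], [0.142, 0.258], [0.156, 0.298], [0.168, 0.338], [0.179, 0.379]]
2.1000000000000014 [[0.009, 0.041], [0.015, 0.083], [0.02, 0.125], [0.023, 0.167], [0.025, 0.209], [0.024, 0.252], [0.022, 0.294], [0.018, 0.336], [0.012, 0.378], [0.005, 0.419]]
26.700000000000003 [[-0.009, 0.041], [-0.021, 0.082], [-0.034, 0.122], [-0.048, 0.162], [-0.065, 0.201], [-0.082, 0.239], [-0.102, 0.276], [-0.123, 0.313], [-0.146, 0.348], [-0.17, 0.383]]
51.30000000000001 [[-0.026, 0.034], [-0.053, 0.066], [-0.081, 0.097], [-0.111, 0.127], [-0.142, 0.156], [-0.174, 0.183], [-0.208, 0.209], [-0.242, 0.233], [-0.278, 0.256], [-0.314, 0.277]]
75.9 [[-0.037, 0.02], [-0.075, 0.038], [-0.114, 0.054], [-0.154, 0.069], [-0.194, 0.082], [-0.235, 0.094], [-0.276, 0.103], [-0.317, 0.111], [-0.359, 0.117], [-0.401, 0.121]]
```

send_rows(commands=[{"translation": [0.025, 0.034, 0], "twist": [0, 0, 0.086]}, {"translation": [0.049, 0.069, 0], "twist": [0, 0, 0.172]}, {"translation": [0.07, 0.105, 0], "twist": [0, 0, 0.258]}, {"translation": [0.091, 0.142, 0], "twist": [0, 0, 0.344]}, {"translation": [0.11, 0.18, 0], "twist": [0, 0, 0.43]}, {"translation": [0.127, 0.219, 0], "twist": [0, 0, 0.516]}, {"translation": [0.142, 0.258, 0], "twist": [0, 0, 0.6]}, {"translation": [0.156, 0.298, 0], "twist": [0, 0, 0.686]}, {"translation": [0.168, 0.338, 0], "twist": [0, 0, 0.772]}, {"translation": [0.179, 0.379, 0], "twist": [0, 0, 0.858]}], grip=1)

```text
t: 19.55
ee_pos: [628.6, 166.3, 255.6]
orientation: [-3.137, -0.173, -0.002]
ft_force: [0.0, 0.5, -0.9]
width: 0.8
```

```bash
cat > k.py <<'E'
from h import *
import sys
s=shot('scene',sys.argv[1]);o=ctrl.get_obs()
print(o['ee_pos'].round(1),o['ft_force'].round(1),o['width'])
i=s['img'].astype(int).max(2);m=(i<45).astype(np.uint8)
n,l,st,c=cv2.connectedComponentsWithStats(m)
print([(st[k].tolist(),c[k].round(1).tolist()) for k in range(1,n) if 250<c[k][0]<340 and 110<c[k][1]<200 and 20<st[k][4]<300])
C=np.array([532.5,189.8])
for j in range(0,121,15):
    a=np.radians(j-16.5);print(j,proj(s,[*(C+95*np.array([np.cos(a),np.sin(a)])),90]).round(1),end=' ')
E
python3 k.py s5
```

```text
[628.7 167.3 255.7] [-0.2  0.6 -0.3] 0.41953783469704153
[([315, 150, 3, 14, 37], [316.1, 156.7])]
0 [321.  160.5] 15 [317.2 156.2] 30 [311.8 152.7] 45 [305.1 150.3] 60 [297.6 149. ] 75 [289.8 148.9] 90 [282.  150.1] 105 [274.8 152.3] 120 [268.5 155.7]
```

send_rows(commands=[{"translation": [0.009, 0.041, 0], "twist": [0, 0, 0.086]}, {"translation": [0.015, 0.083, 0], "twist": [0, 0, 0.172]}, {"translation": [0.02, 0.125, 0], "twist": [0, 0, 0.258]}, {"translation": [0.023, 0.167, 0], "twist": [0, 0, 0.344]}, {"translation": [0.025, 0.209, 0], "twist": [0, 0, 0.43]}, {"translation": [0.024, 0.252, 0], "twist": [0, 0, 0.516]}, {"translation": [0.022, 0.294, 0], "twist": [0, 0, 0.6]}, {"translation": [0.018, 0.336, 0], "twist": [0, 0, 0.686]}, {"translation": [0.012, 0.378, 0], "twist": [0, 0, 0.772]}, {"translation": [0.005, 0.419, 0], "twist": [0, 0, 0.858]}])

```text
t: 20.6
ee_pos: [633.0, 202.7, 256.0]
orientation: [3.014, 0.838, 0.014]
ft_force: [28.5, -49.3, -7.7]
width: 0.4
```

```bash
python3 k.py s6; python3 - <<'E'
from h import *
s=load('s6');a=cv2.resize(s['img'][85:215,230:360],(400,400),interpolation=3);w=shot('wrist','w6')
b=cv2.resize(w['img'],(400,250));b=cv2.copyMakeBorder(b,0,150,0,0,0)
cv2.imwrite('pics/m6.png',np.hstack([a,b])[:,:,::-1])
E
```

```text
[633.4 202.6 256. ] [ 25.6 -42.8  -7.4] 0.3758751223291218
[([304, 133, 22, 11, 127], [313.8, 137.0]), ([315, 144, 2, 15, 24], [315.5, 150.9]), ([309, 146, 5, 14, 60], [310.9, 152.9])]
0 [321.  160.5] 15 [317.2 156.2] 30 [311.8 152.7] 45 [305.1 150.3] 60 [297.6 149. ] 75 [289.8 148.9] 90 [282.  150.1] 105 [274.8 152.3] 120 [268.5 155.7]
```

View pics/m6.png

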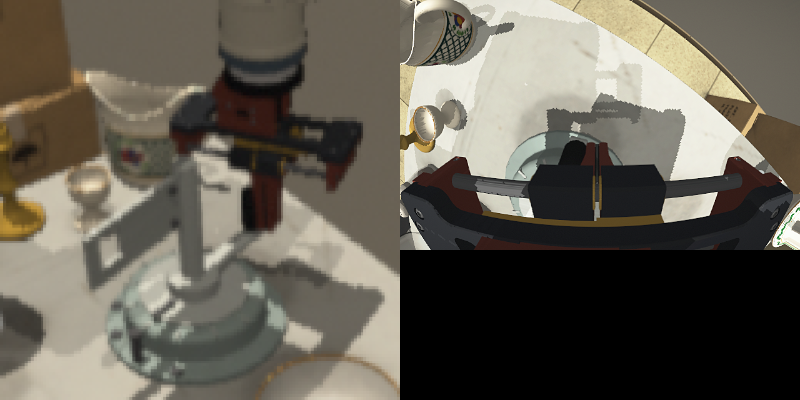

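Force is 49 N, exactly normal to the finger back. The knob is at about the 30° click (px (311,153)) and lags behind the command. I'll hold one call to see whether it's creeping (damped) or truly blocked.

send_rows(commands=[{"translation": [0, 0, 0], "twist": [0, 0, 0]}, {"translation": [0, 0, 0], "twist": [0, 0, 0]}, {"translation": [0, 0, 0], "twist": [0, 0, 0]}, {"translation": [0, 0, 0], "twist": [0, 0, 0]}, {"translation": [0, 0, 0], "twist": [0, 0, 0]}, {"translation": [0, 0, 0], "twist": [0, 0, 0]}, {"translation": [0, 0, 0], "twist": [0, 0, 0]}, {"translation": [0, 0, 0], "twist": [0, 0, 0]}, {"translation": [0, 0, 0], "twist": [0, 0, 0]}, {"translation": [0, 0, 0], "twist": [0, 0, 0]}])

```text
t: 21.7
ee_pos: [633.4, 202.1, 255.9]
orientation: [3.017, 0.833, 0.014]
ft_force: [23.8, -41.3, -7.6]
width: 0.4
```

```bash
python3 k.py s7; python3 - <<'E'
from h import *
t=shot('top','t7');s=load('s7')
a=cv2.resize(s['img'][105:195,250:340],(450,450),interpolation=3);b=cv2.resize(s['img'][20:200,180:400],(350,286))
c=cv2.resize(t['img'][120:280,215:375],(350,350))[:264]
cv2.imwrite('pics/m7.png',np.hstack([cv2.copyMakeBorder(a,0,100,0,0,0),np.vstack([b,c])])[:,:,::-1])
o=ctrl.get_obs();print(o['moment'],o['orientation'],o['qpos'],o['joint_torque'])
E
```

```text
[633.4 202.1 255.9] [ 23.7 -40.5  -6.8] 0.563399859014239
[([305, 132, 21, 12, 127], [313.9, 137.1]), ([315, 145, 2, 14, 22], [315.6, 150.4]), ([309, 146, 5, 14, 60], [310.9, 152.9])]
0 [321.  160.5] 15 [317.2 156.2] 30 [311.8 152.7] 45 [305.1 150.3] 60 [297.6 149. ] 75 [289.8 148.9] 90 [282.  150.1] 105 [274.8 152.3] 120 [268.5 155.7] [-6.34173488 -3.58752569 -0.09100707] [3.01675563 0.83269796 0.01382795] [ 0.29328613  0.65977982  1.61755456 -0.01615966  0.85577565  1.33598909] [ 3.08145869e+01 -6.47945309e+01 -1.72235799e+01  9.79652256e+00
  2.86015078e+00 -2.55156012e-02]
```

View pics/m7.png

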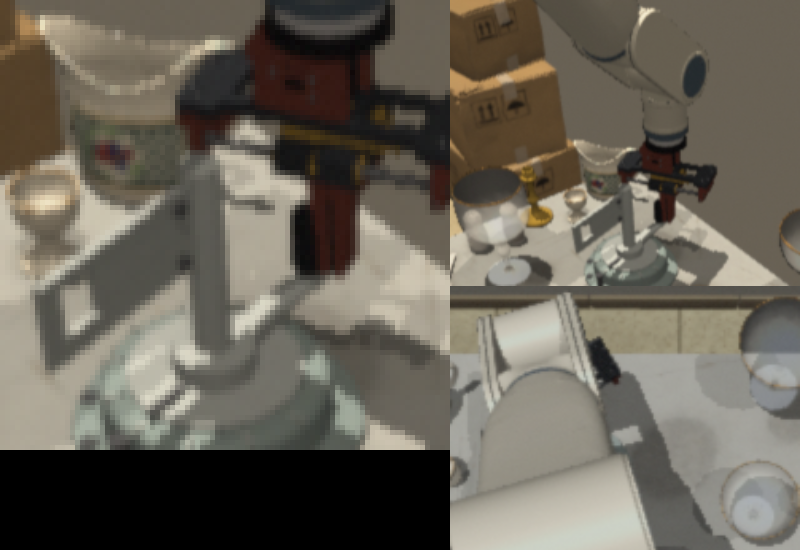

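```bash
python3 - <<'E'
from h import *
s=load('s7');s0=load('scene0')
C=np.array([532.5,189.8])
for p,z in(((260.2,179.2),135),((256.8,162.6),192)):
    q=onz(s,*p,z);d=q[:2]-C;print('s7',q.round(),np.hypot(*d).round(),np.degrees(np.arctan2(d[1],d[0])).round(1))
for p,z in(((246.5,165.3),135),((244,149.5),192)):
    q=onz(s0,*p,z);d=q[:2]-C;print('s0',q.round(),np.hypot(*d).round(),np.degrees(np.arctan2(d[1],d[0])).round(1))
# moved pixels: s7 vs s0 bystanders
d=cv2.absdiff(s['img'],s0['img']).max(2)
for n,b in dict(goblet=(180,120,235,210),tape=(250,215,300,262),coupe=(310,200,365,275),tall=(380,145,445,245),egg=(350,245,375,275),rail=(325,240,435,335)).items():
    print(n,(d[b[1]:b[3],b[0]:b[2]]>40).mean().round(3))
for r in (60,75,85,95,110,132):
    print(r,[ (j,proj(s,[C[0]+r*np.cos(np.radians(j-16.5)),C[1]+r*np.sin(np.radians(j-16.5)),90]).round(0).tolist()) for j in (30,40)])
E
```

```text
s7 [408. 153. 135.] 129.0 -163.3
s7 [407. 154. 192.] 131.0 -163.9
s0 [410. 228. 135.] 129.0 162.6
s0 [409. 225. 192.] 128.0 164.3
goblet 0.081
tape 0.569
coupe 0.132
tall 0.0
egg 0.0
rail 0.0
60 [(30, [304.0, 158.0]), (40, [302.0, 157.0])]
75 [(30, [308.0, 156.0]), (40, [304.0, 154.0])]
85 [(30, [310.0, 154.0]), (40, [306.0, 153.0])]
95 [(30, [312.0, 153.0]), (40, [307.0, 151.0])]
110 [(30, [315.0, 150.0]), (40, [310.0, 148.0])]
132 [(30, [319.0, 147.0]), (40, [313.0, 145.0])]
```

send_rows(commands=[{"translation": [0.05, -0.09, 0], "twist": [0, 0, 0]}, {"translation": [0.1, -0.18, 0], "twist": [0, 0, 0]}, {"translation": [0.1, -0.22, 0.05], "twist": [0, 0, -0.1]}, {"translation": [0.08, -0.24, 0.1], "twist": [0, 0, -0.25]}, {"translation": [0.06, -0.24, 0.1], "twist": [0, 0, -0.4]}, {"translation": [0.05, -0.24, 0.1], "twist": [0, 0, -0.6]}, {"translation": [0.05, -0.24, 0.1], "twist": [0, 0, -0.6]}, {"translation": [0.05, -0.24, 0.1], "twist": [0, 0, -0.6]}, {"translation": [0.05, -0.24, 0.1], "twist": [0, 0, -0.6]}, {"translation": [0.05, -0.24, 0.1], "twist": [0, 0, -0.6]}])

```text
t: 22.8
ee_pos: [633.6, 185.3, 264.7]
orientation: [-3.119, -0.376, -0.0]
ft_force: [0.6, 0.7, 0.1]
width: 0.2
```

```bash
python3 k.py s8; python3 - <<'E'
from h import *
a=load('s8')['img'].astype(int);b=load('s7')['img'].astype(int)
o=ctrl.get_obs();print(o['orientation'])
# plate angle: leftmost plate pixel difference; track plate end by phase/template
tp=load('s7')['img'][155:185,250:275]
r=cv2.matchTemplate(load('s8')['img'][130:205,225:300],tp,cv2.TM_CCOEFF_NORMED);print(cv2.minMaxLoc(r), 'same would be (25,25)')
C=np.array([532.5,189.8]);s=load('s8')
for j in(0,15,30,33,45):
    t=np.radians(163.5+j);print(j,proj(s,[C[0]+129*np.cos(t),C[1]+129*np.sin(t),163]).round(1))
E
```

```text
[633.6 185.3 264.7] [-0.5  0.7  0.9] 0.2176586133624274
[([306, 130, 21, 14, 120], [314.5, 136.2]), ([310, 147, 6, 14, 75], [312.5, 153.4])]
0 [321.  160.5] 15 [317.2 156.2] 30 [311.8 152.7] 45 [305.1 150.3] 60 [297.6 149. ] 75 [289.8 148.9] 90 [282.  150.1] 105 [274.8 152.3] 120 [268.5 155.7] [-3.11900229e+00 -3.75617135e-01 -2.76108486e-05]
(-0.44659167528152466, 0.936016321182251, (1, 28), (24, 24)) same would be (25,25)
0 [245.2 157.7]
15 [249.6 164.4]
30 [257.1 170. ]
33 [259. 171.]
45 [267.3 174.2]
```

The swivel now rests in the 30° click. I'll push again with the yaw aligned and the tips 10 mm higher, watching the force over a short arc.

```bash
cat > p.py <<'E'
import numpy as np,sys
C=np.array([532.5,189.8]);d=float(sys.argv[1]);b=float(sys.argv[2]);st=float(sys.argv[3])
P=lambda x:(lambda a:C+95*np.array([np.cos(a),np.sin(a)])-d*np.array([-np.sin(a),np.cos(a)]))(np.radians(x))
print(P(b))
for k in range(int(sys.argv[4])):
    print(b+10*st*k,[((P(b+10*st*k+st*j)-P(b+10*st*k))/100).round(3).tolist() for j in range(1,11)])
E
python3 p.py 17.6 7.5 1.4 2
```

```text
[628.98452281 184.7505587 ]
7.5 [[0.001, 0.024], [0.001, 0.047], [0.001, 0.071], [0.0, 0.094], [-0.001, 0.118], [-0.003, 0.141], [-0.005, 0.165], [-0.009, 0.188], [-0.012, 0.212], [-0.016, 0.235]]
21.5 [[-0.005, 0.023], [-0.01, 0.046], [-0.016, 0.069], [-0.023, 0.092], [-0.03, 0.114], [-0.037, 0.137], [-0.045, 0.159], [-0.054, 0.181], [-0.063, 0.202], [-0.073, 0.224]]
```

send_rows(commands=[{"translation": [-0.02, 0.02, 0], "twist": [0, 0, 0]}, {"translation": [-0.03, 0.045, 0], "twist": [0, 0, 0.05]}, {"translation": [-0.04, 0.07, 0], "twist": [0, 0, 0.1]}, {"translation": [-0.04, 0.09, 0], "twist": [0, 0, 0.1]}, {"translation": [-0.04, 0.11, 0], "twist": [0, 0, 0.1]}, {"translation": [-0.045, 0.13, 0], "twist": [0, 0, 0.1]}, {"translation": [-0.05, 0.14, 0], "twist": [0, 0, 0.1]}, {"translation": [-0.05, 0.15, 0], "twist": [0, 0, 0.1]}, {"translation": [-0.05, 0.15, 0], "twist": [0, 0, 0.1]}, {"translation": [-0.05, 0.15, 0], "twist": [0, 0, 0.1]}])

```text
t: 23.85
ee_pos: [629.9, 196.4, 264.9]
orientation: [3.102, 0.454, 0.002]
ft_force: [6.9, -23.0, 2.2]
width: 0.4
```

```bash
python3 k.py s9|head -3; python3 - <<'E'
from h import *
o=ctrl.get_obs();print(o['ft_force'],o['moment'],o['t'])
E
```

```text
[629.9 196.4 264.8] [  6.6 -21.4  -0. ] 0.6128569007269756
[([303, 130, 21, 13, 120], [311.6, 135.1]), ([310, 145, 6, 15, 60], [312.3, 152.5])]
0 [321.  160.5] 15 [317.2 156.2] 30 [311.8 152.7] 45 [305.1 150.3] 60 [297.6 149. ] 75 [289.8 148.9] 90 [282.  150.1] 105 [274.8 152.3] 120 [268.5 155.7] [ 6.55424930e+00 -2.14005867e+01 -1.10276301e-02] [-3.77388708 -0.98592893 -0.06999291] 23.9
```

```bash
python3 p.py 17.6 16.7 1.9 4
```

```text
[628.55068216 200.24157348]
16.7 [[-0.004, 0.032], [-0.009, 0.063], [-0.015, 0.095], [-0.022, 0.126], [-0.03, 0.157], [-0.04, 0.188], [-0.05, 0.218], [-0.061, 0.248], [-0.073, 0.278], [-0.086, 0.307]]
35.7 [[-0.014, 0.029], [-0.029, 0.057], [-0.045, 0.085], [-0.062, 0.112], [-0.08, 0.139], [-0.099, 0.165], [-0.118, 0.19], [-0.138, 0.215], [-0.16, 0.239], [-0.182, 0.262]]
54.7 [[-0.023, 0.023], [-0.046, 0.044], [-0.07, 0.065], [-0.095, 0.086], [-0.121, 0.105], [-0.147, 0.124], [-0.174, 0.141], [-0.201, 0.158], [-0.229, 0.174], [-0.257, 0.189]]
73.7 [[-0.029, 0.014], [-0.058, 0.027], [-0.088, 0.039], [-0.118, 0.05], [-0.148, 0.06], [-0.179, 0.069], [-0.21, 0.077], [-0.241, 0.084], [-0.273, 0.09], [-0.305, 0.095]]
```

send_rows(commands=[{"translation": [-0.002, 0.016, 0], "twist": [0, 0, 0.03]}, {"translation": [-0.004, 0.032, 0], "twist": [0, 0, 0.07]}, {"translation": [-0.007, 0.047, 0], "twist": [0, 0, 0.1]}, {"translation": [-0.009, 0.063, 0], "twist": [0, 0, 0.13]}, {"translation": [-0.012, 0.079, 0], "twist": [0, 0, 0.17]}, {"translation": [-0.015, 0.095, 0], "twist": [0, 0, 0.2]}, {"translation": [-0.018, 0.11, 0], "twist": [0, 0, 0.23]}, {"translation": [-0.022, 0.126, 0], "twist": [0, 0, 0.27]}, {"translation": [-0.026, 0.141, 0], "twist": [0, 0, 0.3]}, {"translation": [-0.03, 0.157, 0], "twist": [0, 0, 0.33]}])

```text
t: 24.9
ee_pos: [628.8, 209.6, 265.1]
orientation: [3.055, 0.703, 0.006]
ft_force: [-0.9, 1.3, 0.4]
width: 0.7
```

```bash
python3 k.py s10|head -2; python3 - <<'E'
from h import *
o=ctrl.get_obs();print(o['ft_force'],o['moment'],o['joint_torque'],o['orientation'])
E
```

```text
[627.3 212.5 264.9] [0.5 0.8 0. ] 0.09276790849211249
[([301, 129, 22, 12, 126], [310.2, 133.7]), ([312, 141, 2, 15, 24], [312.4, 148.7]), ([305, 144, 6, 15, 72], [307.5, 151.3])]
[0.51443629 0.77673626 0.02391662] [-0.09496595  0.15538195 -0.02131057] [ -3.76411155 -62.40079165 -23.1173104   -1.05222143  -0.26632142
   0.07988024] [3.05990134e+00 7.03850743e-01 2.04127495e-03]
```

It snapped through: the detent is just much stiffer than stated, and the push works. I'll carry on along the arc.

```bash
python3 p.py 17.6 26.2 1.65 4
```

```text
[625.51004813 215.95130871]
26.2 [[-0.008, 0.027], [-0.017, 0.053], [-0.026, 0.079], [-0.036, 0.105], [-0.047, 0.131], [-0.059, 0.156], [-0.071, 0.181], [-0.084, 0.205], [-0.098, 0.23], [-0.113, 0.253]]
42.7 [[-0.015, 0.023], [-0.031, 0.046], [-0.047, 0.069], [-0.065, 0.091], [-0.082, 0.112], [-0.101, 0.133], [-0.12, 0.153], [-0.139, 0.173], [-0.159, 0.192], [-0.18, 0.211]]
59.2 [[-0.021, 0.018], [-0.043, 0.036], [-0.065, 0.052], [-0.088, 0.068], [-0.111, 0.084], [-0.134, 0.099], [-0.158, 0.113], [-0.183, 0.126], [-0.207, 0.139], [-0.232, 0.151]]
75.7 [[-0.025, 0.011], [-0.051, 0.022], [-0.077, 0.032], [-0.103, 0.041], [-0.13, 0.049], [-0.157, 0.057], [-0.184, 0.063], [-0.211, 0.069], [-0.238, 0.075], [-0.266, 0.079]]
```

send_rows(commands=[{"translation": [-0.008, 0.027, 0], "twist": [0, 0, 0.06]}, {"translation": [-0.017, 0.053, 0], "twist": [0, 0, 0.12]}, {"translation": [-0.026, 0.079, 0], "twist": [0, 0, 0.17]}, {"translation": [-0.036, 0.105, 0], "twist": [0, 0, 0.23]}, {"translation": [-0.047, 0.131, 0], "twist": [0, 0, 0.29]}, {"translation": [-0.059, 0.156, 0], "twist": [0, 0, 0.35]}, {"translation": [-0.071, 0.181, 0], "twist": [0, 0, 0.4]}, {"translation": [-0.084, 0.205, 0], "twist": [0, 0, 0.46]}, {"translation": [-0.098, 0.23, 0], "twist": [0, 0, 0.52]}, {"translation": [-0.113, 0.253, 0], "twist": [0, 0, 0.58]}])

```text
t: 25.95
ee_pos: [615.1, 240.7, 264.9]
orientation: [2.923, 1.146, 0.004]
ft_force: [8.3, -8.9, -3.7]
width: 0.5
```

send_rows(commands=[{"translation": [-0.015, 0.023, 0], "twist": [0, 0, 0.06]}, {"translation": [-0.031, 0.046, 0], "twist": [0, 0, 0.12]}, {"translation": [-0.047, 0.069, 0], "twist": [0, 0, 0.17]}, {"translation": [-0.065, 0.091, 0], "twist": [0, 0, 0.23]}, {"translation": [-0.082, 0.112, 0], "twist": [0, 0, 0.29]}, {"translation": [-0.101, 0.133, 0], "twist": [0, 0, 0.35]}, {"translation": [-0.12, 0.153, 0], "twist": [0, 0, 0.4]}, {"translation": [-0.139, 0.173, 0], "twist": [0, 0, 0.46]}, {"translation": [-0.159, 0.192, 0], "twist": [0, 0, 0.52]}, {"translation": [-0.18, 0.211, 0], "twist": [0, 0, 0.58]}])

```text
t: 26.95
ee_pos: [595.9, 262.7, 264.7]
orientation: [2.729, 1.557, 0.0]
ft_force: [1.2, -2.2, 0.1]
width: 0.4
```

```bash
python3 k.py s11; python3 -c "
from h import *
o=ctrl.get_obs();print(o['orientation'],o['qpos'][5])"
```

```text
[595.5 263.  264.7] [ 0.5  0.6 -0.5] 0.40300014970755743
[([286, 111, 5, 7, 28], [287.7, 114.2]), ([286, 127, 8, 8, 58], [289.5, 130.6]), ([296, 126, 8, 9, 57], [298.9, 129.5])]
0 [321.  160.5] 15 [317.2 156.2] 30 [311.8 152.7] 45 [305.1 150.3] 60 [297.6 149. ] 75 [289.8 148.9] 90 [282.  150.1] 105 [274.8 152.3] 120 [268.5 155.7] [-2.72721603e+00 -1.55889434e+00  6.94465179e-04] 0.9296422247809655
```

```bash
cat > kw.py <<'E'
from h import *
import sys
w=shot('wrist',sys.argv[1])
i=w['img'].astype(int).max(2);m=(i<50).astype(np.uint8)
n,l,st,c=cv2.connectedComponentsWithStats(m)
print([(st[k].tolist(),c[k].round(0).tolist()) for k in range(1,n) if st[k][4]>150 and c[k][1]<300])
C=np.array([532.5,189.8])
for j in range(60,136,15):
    a=np.radians(j-16.5);print(j,proj(w,[*(C+95*np.array([np.cos(a),np.sin(a)])),98],1).round(0),end=' ')
E
python3 kw.py w11
```

```text
[([86, 215, 224, 139, 10344], [260.0, 295.0]), ([311, 230, 9, 69, 410], [315.0, 261.0])]
60 [330. 264.] 75 [284. 257.] 90 [239. 261.] 105 [202. 273.] 120 [176. 292.] 135 [162. 315.]
```

```bash
python3 - <<'E'
from h import *
for f in ('w11','w6'):
    w=load(f)
    i=w['img'].astype(int).max(2);m=(i<45)
    print(f,[(u,int(np.argmax(m[180:330,u]))+180) for u in range(150,330,6) if m[180:330,u].any()])
w=load('w11');C=np.array([532.5,189.8])
for j in(85,90,97,105):
    a=np.radians(j-16.5);q=np.array([proj(w,[C[0]+95*np.cos(a)+12*np.cos(b),C[1]+95*np.sin(a)+12*np.sin(b),z],1) for z in(66,114) for b in np.arange(0,6.3,.2)]);print(j,q.min(0).round(),q.max(0).round())
E
```

```text
w11 [(150, 285), (156, 286), (162, 286), (168, 287), (174, 288), (180, 288), (186, 289), (192, 289), (198, 290), (204, 290), (210, 287), (216, 277), (222, 266), (228, 264), (234, 264), (240, 264), (246, 264), (252, 246), (258, 233), (264, 223), (270, 217), (276, 215), (282, 216), (288, 217), (294, 222), (300, 265), (306, 265), (312, 234), (318, 233), (324, 265)]
w6 [(150, 285), (156, 286), (162, 286), (168, 287), (174, 288), (180, 288), (186, 289), (192, 289), (198, 290), (204, 290), (210, 287), (216, 277), (222, 266), (228, 263), (234, 264), (240, 264), (246, 264), (252, 264), (258, 249), (264, 233), (270, 228), (276, 225), (282, 224), (288, 227), (294, 229), (300, 265), (306, 265), (312, 235), (318, 234), (324, 265)]
85 [225. 218.] [282. 294.]
90 [210. 220.] [269. 296.]
97 [191. 225.] [252. 300.]
105 [173. 233.] [235. 306.]
```

send_rows(commands=[{"translation": [-0.021, 0.018, 0], "twist": [0, 0, 0.06]}, {"translation": [-0.043, 0.036, 0], "twist": [0, 0, 0.12]}, {"translation": [-0.065, 0.052, 0], "twist": [0, 0, 0.17]}, {"translation": [-0.088, 0.068, 0], "twist": [0, 0, 0.23]}, {"translation": [-0.111, 0.084, 0], "twist": [0, 0, 0.29]}, {"translation": [-0.134, 0.099, 0], "twist": [0, 0, 0.35]}, {"translation": [-0.158, 0.113, 0], "twist": [0, 0, 0.4]}, {"translation": [-0.183, 0.126, 0], "twist": [0, 0, 0.46]}, {"translation": [-0.207, 0.139, 0], "twist": [0, 0, 0.52]}, {"translation": [-0.232, 0.151, 0], "twist": [0, 0, 0.58]}])

```text
t: 28.05
ee_pos: [576.9, 276.7, 265.2]
orientation: [2.47, 1.931, 0.016]
ft_force: [26.1, -8.3, -15.5]
width: 0.3
```

send_rows(commands=[{"translation": [-0.025, 0.011, 0], "twist": [0, 0, 0.06]}, {"translation": [-0.051, 0.022, 0], "twist": [0, 0, 0.12]}, {"translation": [-0.077, 0.032, 0], "twist": [0, 0, 0.17]}, {"translation": [-0.103, 0.041, 0], "twist": [0, 0, 0.23]}, {"translation": [-0.13, 0.049, 0], "twist": [0, 0, 0.29]}, {"translation": [-0.157, 0.057, 0], "twist": [0, 0, 0.35]}, {"translation": [-0.184, 0.063, 0], "twist": [0, 0, 0.4]}, {"translation": [-0.211, 0.069, 0], "twist": [0, 0, 0.46]}, {"translation": [-0.238, 0.075, 0], "twist": [0, 0, 0.52]}, {"translation": [-0.25, 0.077, 0], "twist": [0, 0, 0.54]}])

```text
t: 29.05
ee_pos: [547.5, 285.3, 264.7]
orientation: [-2.193, -2.249, 0.001]
ft_force: [0.1, -0.8, -0.1]
width: 1.0
```

```bash
python3 kw.py w12; python3 - <<'E'
from h import *
s=shot('scene','s12');t=shot('top','t12');w=load('w12')
i=w['img'].astype(int).max(2);m=(i<45)
print([(u,int(np.argmax(m[180:330,u]))+180) for u in range(150,330,6) if m[180:330,u].any()])
C=np.array([532.5,189.8])
for j in(90,105,112,120):
    a=np.radians(j-16.5);q=np.array([proj(w,[C[0]+95*np.cos(a)+12*np.cos(b),C[1]+95*np.sin(a)+12*np.sin(b),z],1) for z in(66,114) for b in np.arange(0,6.3,.2)]);print(j,q.min(0).round(),q.max(0).round())
E
```

```text
[([428, 0, 67, 62, 270], [455.0, 35.0]), ([86, 216, 225, 138, 10249], [259.0, 296.0]), ([311, 230, 9, 69, 427], [315.0, 262.0])]
60 [404. 302.] 75 [375. 280.] 90 [336. 264.] 105 [290. 257.] 120 [244. 259.] 135 [206. 271.] [(150, 285), (156, 286), (162, 286), (168, 287), (174, 288), (180, 288), (186, 289), (192, 289), (198, 290), (204, 290), (210, 287), (216, 276), (222, 266), (228, 264), (234, 264), (240, 264), (246, 264), (252, 247), (258, 236), (264, 223), (270, 218), (276, 216), (282, 217), (288, 219), (294, 224), (300, 265), (306, 265), (312, 234), (318, 233), (324, 265)]
90 [313. 223.] [362. 299.]
105 [263. 216.] [313. 292.]
112 [240. 216.] [294. 292.]
120 [215. 219.] [274. 294.]
```

send_rows(commands=[{"translation": [0, 0, 0], "twist": [0, 0, 0]}, {"translation": [0, 0, 0], "twist": [0, 0, 0]}, {"translation": [0, 0, 0], "twist": [0, 0, 0]}, {"translation": [0.05, 0, 0], "twist": [0, 0, 0]}, {"translation": [0.15, 0, 0.1], "twist": [0, 0, 0]}, {"translation": [0.2, 0, 0.3], "twist": [0, 0, 0]}, {"translation": [0.2, 0, 0.5], "twist": [0, 0, 0]}, {"translation": [0.2, 0, 0.7], "twist": [0, 0, 0]}, {"translation": [0.2, 0, 0.85], "twist": [0, 0, 0]}, {"translation": [0.2, 0, 1.0], "twist": [0, 0, 0]}])

```text
t: 30.2
ee_pos: [568.6, 285.0, 366.1]
orientation: [2.196, 2.246, 0.001]
ft_force: [-0.8, 0.1, 0.0]
width: 0.6
```

```bash
python3 kw.py w13; python3 - <<'E'
from h import *
s=shot('scene','s13');w=load('w13')
C=np.array([532.5,189.8])
i=w['img'].astype(int).max(2);m=(i<45)
print([(u,int(np.argmax(m[180:330,u]))+180) for u in range(150,330,6) if m[180:330,u].any()])
for j in(90,105,120):
    a=np.radians(j-16.5);q=np.array([proj(w,[C[0]+95*np.cos(a)+12*np.cos(b),C[1]+95*np.sin(a)+12*np.sin(b),z],1) for z in(66,114) for b in np.arange(0,6.3,.2)]);print(j,q.min(0).round(),q.max(0).round())
    t=np.radians(163.5+j);print('plate corners',[proj(s,[C[0]+r*np.cos(t),C[1]+r*np.sin(t),z]).round().tolist() for r in(91,119,132) for z in(135,150,183,192)])
i=s['img'].astype(int).max(2);m=(i<45).astype(np.uint8)
n,l,st,c=cv2.connectedComponentsWithStats(m)
print([(st[k].tolist(),c[k].round(1).tolist()) for k in range(1,n) if 230<c[k][0]<340 and 90<c[k][1]<200 and 20<st[k][4]<300])
a=cv2.resize(s['img'][70:260,220:400],(568,600),interpolation=3)
cv2.imwrite('pics/m8.png',a[:,:,::-1])
E
```

```text
[([249, 180, 32, 36, 784], [264.0, 197.0]), ([311, 231, 9, 68, 338], [315.0, 263.0])]
60 [351. 236.] 75 [329. 218.] 90 [303. 207.] 105 [274. 202.] 120 [245. 204.] 135 [220. 213.] [(150, 285), (156, 286), (162, 286), (168, 287), (174, 288), (180, 288), (186, 289), (192, 289), (198, 290), (204, 290), (210, 274), (216, 266), (222, 266), (228, 264), (234, 264), (240, 264), (246, 264), (252, 191), (258, 184), (264, 180), (270, 180), (276, 183), (282, 265), (288, 265), (294, 265), (300, 265), (306, 265), (312, 234), (318, 233), (324, 265)]
90 [287. 184.] [317. 227.]
plate corners [[301.0, 174.0], [300.0, 170.0], [300.0, 160.0], [300.0, 158.0], [304.0, 180.0], [304.0, 176.0], [303.0, 166.0], [303.0, 164.0], [306.0, 183.0], [305.0, 179.0], [305.0, 169.0], [305.0, 167.0]]
105 [256. 179.] [291. 221.]
plate corners [[308.0, 172.0], [308.0, 167.0], [308.0, 158.0], [308.0, 155.0], [314.0, 177.0], [314.0, 173.0], [314.0, 163.0], [314.0, 160.0], [317.0, 179.0], [317.0, 175.0], [317.0, 165.0], [317.0, 163.0]]
120 [227. 182.] [265. 224.]
plate corners [[315.0, 168.0], [314.0, 164.0], [314.0, 154.0], [314.0, 151.0], [322.0, 172.0], [322.0, 167.0], [322.0, 158.0], [322.0, 155.0], [326.0, 174.0], [326.0, 169.0], [326.0, 160.0], [326.0, 157.0]]
[([234, 132, 8, 5, 22], [237.5, 133.9]), ([269, 147, 7, 15, 80], [272.0, 153.8]), ([273, 194, 3, 8, 21], [274.0, 197.7])]
```

View pics/m8.png

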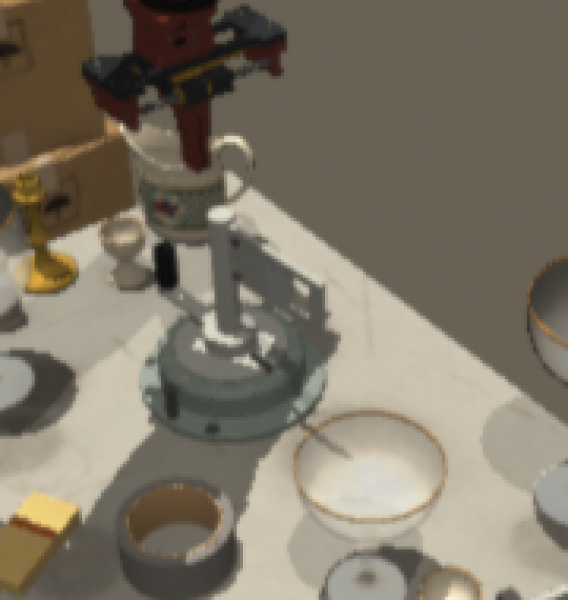

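```bash
cat > ka.py <<'E'
from h import *
import sys
s=shot('scene',sys.argv[1]);i=255-s['img'].astype(float).max(2)
b=(258,142,284,166)
w=np.clip(i-205,0,None)[b[1]:b[3],b[0]:b[2]];yy,xx=np.mgrid[b[1]:b[3],b[0]:b[2]]
c=np.array([(w*xx).sum(),(w*yy).sum()])/w.sum()
C=np.array([532.5,189.8])
J=np.arange(95,130,.5);q=np.array([proj(s,[*(C+95*np.array([np.cos(a),np.sin(a)])),90]) for a in np.radians(J-16.5)])
print(c,'joint by col',J[np.argmin(abs(q[:,0]-c[0]))],'nearest',J[np.argmin(np.hypot(*(q-c).T))],ctrl.get_obs()['t'])
E
for n in 1 2 3; do python3 ka.py ka$n; done
```

```text
[272.04683544 153.99367089] joint by col 111.0 nearest 111.5 30.35
[272.05968894 153.9726776 ] joint by col 111.0 nearest 111.5 30.4
[272.05360134 153.97613065] joint by col 111.0 nearest 111.5 30.45
```

```bash
python3 - <<'E'
from h import *
s=load('s13');t=load('top0')
C=np.array([532.5,189.8])
np.set_printoptions(linewidth=220)
print(s['img'][186:206,268:282].max(2))
print(t['img'][222:236,270:284].max(2))
for ja in(188,190,192,194,196):
    p=[C[0]+83*np.cos(np.radians(ja)),C[1]+83*np.sin(np.radians(ja))]
    print(ja,'scene top/bot',proj(s,[*p,48]).round(1),proj(s,[*p,8]).round(1),'top',proj(t,[*p,48]).round(1),proj(t,[*p,8]).round(1))
E
```

```text
[[156 162 105  86  89  92  94  94  92  93  96 105 113 116]
 [173 160 108  79  85  91  93  93  93  93  92  93  99 107]
 [176 161 111  73  80  89  93  95  93  94  94  94  88  93]
 [176 170 124  73  73  84  90  93  95  98 101  99  92  91]
 [176 170 138  77  66  75  81  89  94  98  99  97  93  92]
 [164 160 148  78  59  59  63  78  87  89  92  94  94  93]
 [130 138 132  78  54  51  53  60  72  80  89  92  94  94]
 [ 97 104  95  70  50  50  48  51  62  74  81  88  91  93]
 [ 87  85  89  78  47  43  45  47  59  68  73  78  82  86]
 [ 96  92  93  86  55  40  38  43  63  70  70  72  75  78]
 [104  95  94  89  61  40  38  43  62  69  70  70  72  73]
 [100  95  94  90  63  41  39  41  56  69  71  72  72  73]
 [ 95  94  94  89  61  41  39  40  55  73  72  71  72  71]
 [ 92  92  93  88  64  41  40  41  61  84  81  77  73  72]
 [ 90  86  92  91  76  44  40  43  61  91  92  87  82  79]
 [ 91  78  86  92  86  50  42  44  65  91  95  92  90  89]
 [ 98  87  78  85  87  66  57  61  80  93  93  93  93  94]
 [112 103  88  79  81  79  79  82  92  94  94  94  94  95]
 [157 113 102  89  81  77  82  88  92 
[... 593 characters left out ...]
3 115 159 158 139]
 [ 97 114 160 164 161 155 131 107 106 143 132 133 125 158]
 [102 146 159 153 149 148 133 126 110 116 144 162 164 168]
 [ 92 113 147 150 150 148 148 161 165 163 167 169 169 168]
 [110 157 167 167 166 167 168 169 168 169 170 170 169 167]
 [112 164 170 170 169 170 169 170 169 170 170 171 171 169]]
188 scene top/bot [271.3 191.6] [272.6 201.4] top [275.3 229.2] [276.6 230.9]
190 scene top/bot [272. 192.] [273.3 201.9] top [276.1 229.1] [277.4 230.8]
192 scene top/bot [272.7 192.5] [273.9 202.3] top [277. 229.] [278.2 230.7]
194 scene top/bot [273.4 192.9] [274.6 202.7] top [277.8 228.8] [279.  230.5]
196 scene top/bot [274.1 193.3] [275.3 203.1] top [278.6 228.6] [279.8 230.3]
```

The arm stands at about 112°, short of the 120° click. I'll go back down and push it the last few degrees.

send_rows(commands=[{"translation": [0, 0, -0.2], "twist": [0, 0, 0]}, {"translation": [0, 0, -0.4], "twist": [0, 0, 0]}, {"translation": [0, 0, -0.6], "twist": [0, 0, 0]}, {"translation": [0, 0, -0.8], "twist": [0, 0, 0]}, {"translation": [0, 0, -1.0], "twist": [0, 0, 0.05]}, {"translation": [-0.05, 0, -1.0], "twist": [0, 0, 0.1]}, {"translation": [-0.1, 0.005, -1.0], "twist": [0, 0, 0.15]}, {"translation": [-0.15, 0.01, -1.0], "twist": [0, 0, 0.2]}, {"translation": [-0.2, 0.01, -1.0], "twist": [0, 0, 0.25]}, {"translation": [-0.24, 0.01, -1.0], "twist": [0, 0, 0.3]}])

```text
t: 31.45
ee_pos: [543.8, 286.2, 265.6]
orientation: [2.018, 2.407, 0.002]
ft_force: [0.7, 0.2, 0.0]
width: 0.5
```

send_rows(commands=[{"translation": [-0.02, 0, 0], "twist": [0, 0, 0.02]}, {"translation": [-0.04, 0, 0], "twist": [0, 0, 0.04]}, {"translation": [-0.06, 0, 0], "twist": [0, 0, 0.06]}, {"translation": [-0.08, 0, 0], "twist": [0, 0, 0.08]}, {"translation": [-0.1, 0, 0], "twist": [0, 0, 0.1]}, {"translation": [-0.12, 0, 0], "twist": [0, 0, 0.1]}, {"translation": [-0.14, 0, 0], "twist": [0, 0, 0.12]}, {"translation": [-0.16, 0, 0], "twist": [0, 0, 0.12]}, {"translation": [-0.17, 0, 0], "twist": [0, 0, 0.12]}, {"translation": [-0.17, 0, 0], "twist": [0, 0, 0.12]}])

```text
t: 32.45
ee_pos: [530.3, 287.2, 265.2]
orientation: [1.944, 2.461, 0.016]
ft_force: [16.8, 4.9, -13.0]
width: 0.3
```

```bash
python3 ka.py ka4; python3 - <<'E'
from h import *
o=ctrl.get_obs();print(o['ee_pos'],o['ft_force'],o['moment'])
t=load('top0');s=load('scene0');print('cup',onz(t,212,203,62),onz(load('s13'),260.5,160,0))
E
```

```text
[269.36566929 154.88755906] joint by col 117.5 nearest 117.5 32.5
[530.32428849 287.17343407 265.21907354] [ 15.869621     5.12567533 -12.65044057] [ 0.73866558 -2.79508549 -0.07149367]
cup [538.38741803 396.11190288  62.        ] [532.34108344 385.74401616   0.        ]
```

send_rows(commands=[{"translation": [0.05, 0, 0], "twist": [0, 0, 0]}, {"translation": [0.1, 0, 0], "twist": [0, 0, 0]}, {"translation": [0.15, 0, 0], "twist": [0, 0, 0]}, {"translation": [0.18, 0, 0], "twist": [0, 0, 0]}, {"translation": [0.2, 0, 0], "twist": [0, 0, 0]}, {"translation": [0.2, 0, 0], "twist": [0, 0, 0]}, {"translation": [0.2, 0, 0], "twist": [0, 0, 0]}, {"translation": [0.2, 0, 0], "twist": [0, 0, 0]}, {"translation": [0.2, 0, 0], "twist": [0, 0, 0]}, {"translation": [0.2, 0, 0], "twist": [0, 0, 0]}])

```text
t: 33.5
ee_pos: [547.0, 286.1, 264.7]
orientation: [-1.948, -2.465, 0.0]
ft_force: [-0.4, -0.0, -0.1]
width: 0.5
```

```bash
python3 ka.py ka5; python3 - <<'E'
from h import *
# plate angle estimate via its outer vertical edge, ka5 vs s13
for f in('s13','ka4','ka5'):
    g=load(f)['img'][158:176,305:340].astype(int).max(2); print(f); print(g[[2,6,10,14]].tolist())
C=np.array([532.5,189.8]);s=load('ka5')
for j in(105,110,115,120,125):
    t=np.radians(163.5+j);print(j,[proj(s,[C[0]+132*np.cos(t),C[1]+132*np.sin(t),z]).round(1).tolist() for z in(135,192)])
E
```

```text
[269.84028777 154.9323741 ] joint by col 116.5 nearest 116.5 33.55
s13
[[83, 85, 85, 85, 85, 85, 85, 94, 149, 191, 190, 163, 135, 95, 98, 133, 161, 141, 178, 201, 199, 194, 195, 201, 204, 205, 205, 205, 205, 200, 197, 201, 204, 203, 196], [85, 85, 86, 87, 86, 86, 86, 87, 95, 101, 104, 111, 107, 85, 84, 84, 86, 108, 173, 200, 202, 202, 203, 203, 202, 198, 199, 201, 202, 201, 198, 197, 201, 205, 203], [88, 93, 116, 104, 105, 92, 87, 90, 100, 103, 124, 111, 105, 88, 84, 84, 85, 98, 141, 167, 196, 201, 203, 202, 202, 202, 203, 203, 202, 200, 196, 195, 200, 206, 206], [114, 114, 111, 105, 96, 91, 91, 85, 83, 86, 86, 84, 81, 84, 85, 84, 85, 102, 152, 182, 191, 194, 197, 200, 201, 202, 202, 203, 203, 203, 199, 194, 198, 202, 202]]
ka4
[[85, 86, 85, 84, 84, 84, 84, 84, 85, 84, 97, 149, 197, 201, 200, 201, 192, 142, 92, 85, 83, 89, 130, 193, 202, 204, 204, 204, 204, 199, 197, 199, 203, 202, 195], [165, 147, 126, 104, 91, 87, 87, 86, 85, 87, 97, 129, 135, 160, 168, 184, 188, 141, 91, 84, 85, 91, 133, 197, 201, 198, 197, 200, 201, 200, 198, 197, 201, 204, 202], [89, 94, 105, 134, 163, 168, 167,
[... 456 characters left out ...]
9, 203, 203, 196], [89, 88, 86, 86, 87, 85, 85, 85, 86, 88, 105, 136, 165, 178, 190, 192, 163, 96, 83, 83, 85, 117, 195, 203, 201, 198, 197, 201, 201, 200, 197, 196, 201, 204, 202], [87, 88, 92, 89, 89, 94, 103, 134, 139, 123, 101, 87, 84, 85, 89, 104, 112, 88, 83, 84, 85, 116, 194, 201, 201, 201, 203, 202, 202, 199, 195, 193, 199, 204, 205], [113, 112, 111, 104, 94, 91, 97, 121, 151, 168, 168, 167, 168, 170, 167, 150, 124, 102, 89, 85, 87, 116, 189, 198, 200, 201, 201, 201, 202, 201, 198, 194, 196, 201, 201]]
105 [[316.9, 179.3], [316.6, 162.6]]
110 [[320.3, 177.5], [320.1, 160.9]]
115 [[323.3, 175.6], [323.2, 159.0]]
120 [[326.1, 173.6], [326.1, 157.0]]
125 [[328.5, 171.4], [328.6, 154.9]]
```

The arm now sits at about 118–120° and sprang back there when released, so it is in the click. Next is the hook: I'll rise clear and travel to above it, turning the jaws along the rail (-12°).

send_rows(commands=[{"translation": [0, 0, 0.4], "twist": [0, 0, 0]}, {"translation": [0, 0, 0.8], "twist": [0, 0, -0.05]}, {"translation": [0, 0, 1.0], "twist": [0, 0, -0.1]}, {"translation": [0, -0.05, 1.0], "twist": [0, 0, -0.15]}, {"translation": [0, -0.1, 1.0], "twist": [0, 0, -0.2]}, {"translation": [0, -0.15, 1.0], "twist": [0, 0, -0.2]}, {"translation": [0, -0.2, 1.0], "twist": [0, 0, -0.2]}, {"translation": [0, -0.25, 1.0], "twist": [0, 0, -0.2]}, {"translation": [0, -0.3, 1.0], "twist": [0, 0, -0.2]}, {"translation": [0, -0.35, 1.0], "twist": [0, 0, -0.2]}])

```text
t: 34.55
ee_pos: [547.1, 250.6, 364.3]
orientation: [-2.069, -2.364, 0.001]
ft_force: [0.6, -0.4, -0.4]
width: 0.5
```

send_rows(commands=[{"translation": [0, 0, 0.4], "twist": [0, 0, 0]}, {"translation": [0, -0.1, 0.8], "twist": [0, 0, -0.05]}, {"translation": [0, -0.2, 0.8], "twist": [0, 0, -0.1]}, {"translation": [0, -0.3, 0.8], "twist": [0, 0, -0.15]}, {"translation": [0, -0.4, 0.8], "twist": [0, 0, -0.2]}, {"translation": [0, -0.5, 0.8], "twist": [0, 0, -0.2]}, {"translation": [0, -0.65, 0.8], "twist": [0, 0, -0.2]}, {"translation": [0, -0.8, 0.8], "twist": [0, 0, -0.2]}, {"translation": [0, -0.9, 0.8], "twist": [0, 0, -0.2]}, {"translation": [0, -1.0, 0.8], "twist": [0, 0, -0.2]}], grip=-0.2)

```text
t: 35.55
ee_pos: [547.1, 149.9, 444.5]
orientation: [-2.185, -2.257, 0.0]
ft_force: [-0.4, 0.1, 0.7]
width: 52.7
```

send_rows(commands=[{"translation": [-0.02, -0.1, 0], "twist": [0, 0, -0.03]}, {"translation": [-0.05, -0.2, 0], "twist": [0, 0, -0.06]}, {"translation": [-0.07, -0.3, 0], "twist": [0, 0, -0.1]}, {"translation": [-0.1, -0.4, 0], "twist": [0, 0, -0.13]}, {"translation": [-0.12, -0.5, 0], "twist": [0, 0, -0.17]}, {"translation": [-0.15, -0.6, 0], "twist": [0, 0, -0.2]}, {"translation": [-0.17, -0.7, 0], "twist": [0, 0, -0.2]}, {"translation": [-0.2, -0.8, 0], "twist": [0, 0, -0.2]}, {"translation": [-0.22, -0.9, 0], "twist": [0, 0, -0.2]}, {"translation": [-0.25, -1.0, 0], "twist": [0, 0, -0.2]}])

```text
t: 36.55
ee_pos: [521.9, 50.2, 444.7]
orientation: [2.295, 2.146, 0.0]
ft_force: [0.7, 0.4, 0.9]
width: 52.7
```

send_rows(commands=[{"translation": [-0.02, -0.1, 0], "twist": [0, 0, -0.03]}, {"translation": [-0.05, -0.2, 0], "twist": [0, 0, -0.06]}, {"translation": [-0.07, -0.3, 0], "twist": [0, 0, -0.1]}, {"translation": [-0.1, -0.4, 0], "twist": [0, 0, -0.13]}, {"translation": [-0.12, -0.5, 0], "twist": [0, 0, -0.17]}, {"translation": [-0.15, -0.6, 0], "twist": [0, 0, -0.2]}, {"translation": [-0.17, -0.7, 0], "twist": [0, 0, -0.2]}, {"translation": [-0.2, -0.8, 0], "twist": [0, 0, -0.2]}, {"translation": [-0.22, -0.9, 0], "twist": [0, 0, -0.2]}, {"translation": [-0.25, -1.0, 0], "twist": [0, 0, -0.2]}])

```text
t: 37.55
ee_pos: [497.0, -49.8, 444.7]
orientation: [2.399, 2.029, 0.0]
ft_force: [0.3, 0.2, 0.4]
width: 52.6
```

send_rows(commands=[{"translation": [-0.02, -0.1, 0], "twist": [0, 0, -0.01]}, {"translation": [-0.05, -0.2, 0], "twist": [0, 0, -0.02]}, {"translation": [-0.07, -0.3, 0], "twist": [0, 0, -0.03]}, {"translation": [-0.1, -0.4, 0], "twist": [0, 0, -0.05]}, {"translation": [-0.12, -0.5, 0], "twist": [0, 0, -0.07]}, {"translation": [-0.15, -0.6, 0], "twist": [0, 0, -0.09]}, {"translation": [-0.17, -0.7, 0], "twist": [0, 0, -0.09]}, {"translation": [-0.2, -0.8, 0], "twist": [0, 0, -0.09]}, {"translation": [-0.22, -0.9, 0], "twist": [0, 0, -0.09]}, {"translation": [-0.25, -1.0, 0], "twist": [0, 0, -0.09]}])

```text
t: 38.55
ee_pos: [472.0, -149.8, 444.7]
orientation: [2.444, 1.974, -0.0]
ft_force: [-0.5, 0.1, 0.6]
width: 52.7
```

send_rows(commands=[{"translation": [-0.02, -0.1, 0], "twist": [0, 0, 0]}, {"translation": [-0.05, -0.2, 0], "twist": [0, 0, 0]}, {"translation": [-0.07, -0.3, 0], "twist": [0, 0, 0]}, {"translation": [-0.1, -0.4, 0], "twist": [0, 0, 0]}, {"translation": [-0.12, -0.5, 0], "twist": [0, 0, 0]}, {"translation": [-0.14, -0.6, 0], "twist": [0, 0, 0]}, {"translation": [-0.16, -0.7, 0], "twist": [0, 0, 0]}, {"translation": [-0.17, -0.8, 0], "twist": [0, 0, 0]}, {"translation": [-0.18, -0.9, 0], "twist": [0, 0, 0]}, {"translation": [-0.19, -1.0, 0], "twist": [0, 0, 0]}])

```text
t: 39.55
ee_pos: [453.1, -249.8, 444.7]
orientation: [2.444, 1.974, 0.0]
ft_force: [-0.1, -0.1, -0.3]
width: 53.0
```

send_rows(commands=[{"translation": [0, -0.1, -0.1], "twist": [0, 0, 0]}, {"translation": [0, -0.2, -0.2], "twist": [0, 0, 0]}, {"translation": [0, -0.3, -0.3], "twist": [0, 0, 0]}, {"translation": [0, -0.37, -0.4], "twist": [0, 0, 0]}, {"translation": [0, -0.37, -0.5], "twist": [0, 0, 0]}, {"translation": [0, -0.37, -0.6], "twist": [0, 0, 0]}, {"translation": [0, -0.37, -0.7], "twist": [0, 0, 0]}, {"translation": [0, -0.37, -0.7], "twist": [0, 0, 0]}, {"translation": [0, -0.37, -0.7], "twist": [0, 0, 0]}, {"translation": [0, -0.37, -0.7], "twist": [0, 0, 0]}])

```text
t: 40.55
ee_pos: [453.3, -285.9, 375.1]
orientation: [2.443, 1.974, 0.0]
ft_force: [-0.0, 0.0, 0.6]
width: 52.5
```

```bash
python3 - <<'E'
from h import *
w=shot('wrist','w20');o=ctrl.get_obs();print(o['ee_pos'],o['orientation'],o['width'],o['t'])
hx=np.array([.211,.977,0]);hy=np.array([-.977,.211,0])
O=np.array([459,-259,102.])
H=lambda x,y,z:proj(w,O+x*hx+y*hy+[0,0,z],1).round(0).tolist()
print('strip corners',[H(x,y,52) for x,y in((-38,-6),(-38,6),(16,6),(16,-6))])
print('rail ends',proj(w,[583,-286,150],1),proj(w,[353,-236,150],1))
p=np.array([H(x,y,52) for x,y in((-38,-6),(-38,6),(16,6),(16,-6))]);c=p.mean(0).astype(int);print(c)
g=w['img'].max(2)
r0,r1,c0,c1=c[1]-40,c[1]+41,c[0]-45,c[0]+46
print(r0,c0)
for r in range(r0,r1,3):print(r,' '.join('%3d'%v for v in g[r,c0:c1:3]))
E
```

```text
[ 453.32155277 -285.91547882  375.23775491] [2.44292942e+00 1.97361133e+00 5.47927862e-04] 53.10128864298286 40.6
strip corners [[322.0, 236.0], [305.0, 236.0], [304.0, 159.0], [322.0, 159.0]]
rail ends [481.43907024 183.4566002 ] [166.09178201 182.59750484]
[313 197]
157 268
157 120 119 120 121 120 120 119 120 119 118 111 123 228 227 219 234  30  36  35  38  39  44 118 225 218 219 219 219 219 219 219
160 120 119 119 120 120 120 120 120 120 120 120 119 116 115 129 147  78  81  82  83  79  80 124 213 218 219 220 218 219 219 219
163 121 122 121 120 120 119 119 118 120 119 120 120 118 120 119 121  95  96  94  96  97  88 117 223 221 217 226 221 220 222 226
166 121 121 120 120 121 119 118 119 119 120 120 120 119 120 118 122  94  96  93  95  96  89 120 116 113 119 114 116 117 111 116
169 119 120 119 120 119 116 119 119 119 120 120 120 120 120 119 122  93  95  94  95  96  89 121 120 120 120 121 120 115 115 118
172 111 111 110 105 103 103 103 102 102 103 102 102 103 102 101 103  97  93  93  96  95  90 108 106 107 108 108 105 183 122 187
175  78  79  79  79  78  78  79  79  79  79  79  79  78
[... 1932 characters left out ...]
  60  63  62  62  62  78 123 123 123 123 120 121 123 122 123
223 119 119 118 117 117 117 119 120 119 119 121 120 123 121 119 127  59  61  62  63  62  78 122 123 123 123 123 122 122 122 123
226 118 119 119 117 116 119 118 119 119 120 120 120 121 120 119 124  59  62  61  63  63  79 124 122 124 123 124 123 122 122 124
229  86 119 119 119 119 120 118 173 118 121 120 120 122 119 120 127  59  62  60  64  63  78 124 124 122 124 123 123 124 122 124
232  10 120 119 120 120 119 112 225 232 178 234 178 174 108 122 128  60  63  61  62  63  79 123 122 122 122 123 123 122 122 122
235   2 122 120 122 122 122 108 222 221 222 223 222 222  99 123 124 125 126 126 126 127 125 120 121 119 122 122 122 122 122 122
```

The hook strip covers columns 315–332, where I predicted 305–322. That is about 7 mm further along +rail, with the yaw aligned. I'll correct, descend, and grip.

send_rows(commands=[{"translation": [0.03, 0, 0], "twist": [0, 0, 0]}, {"translation": [0.07, -0.005, -0.08], "twist": [0, 0, 0]}, {"translation": [0.07, -0.005, -0.16], "twist": [0, 0, 0]}, {"translation": [0.07, -0.005, -0.24], "twist": [0, 0, 0]}, {"translation": [0.07, -0.005, -0.32], "twist": [0, 0, 0]}, {"translation": [0.07, -0.005, -0.4], "twist": [0, 0, 0]}, {"translation": [0.07, -0.005, -0.48], "twist": [0, 0, 0]}, {"translation": [0.07, -0.005, -0.56], "twist": [0, 0, 0]}, {"translation": [0.07, -0.005, -0.56], "twist": [0, 0, 0]}, {"translation": [0.07, -0.005, -0.56], "twist": [0, 0, 0]}], grip=-0.2)

```text
t: 41.6
ee_pos: [460.1, -286.5, 318.5]
orientation: [-2.444, -1.974, 0.0]
ft_force: [-0.7, 0.1, 0.5]
width: 52.7
```

send_rows(commands=[{"translation": [0, 0, 0], "twist": [0, 0, 0]}, {"translation": [0, 0, 0], "twist": [0, 0, 0]}, {"translation": [0, 0, 0], "twist": [0, 0, 0]}, {"translation": [0, 0, 0], "twist": [0, 0, 0]}, {"translation": [0, 0, 0], "twist": [0, 0, 0]}, {"translation": [0, 0, 0], "twist": [0, 0, 0]}, {"translation": [0, 0, 0], "twist": [0, 0, 0]}, {"translation": [0, 0, 0], "twist": [0, 0, 0]}, {"translation": [0, 0, 0], "twist": [0, 0, 0]}, {"translation": [0, 0, 0], "twist": [0, 0, 0]}], grip=1)

```text
t: 42.6
ee_pos: [460.1, -286.4, 318.7]
orientation: [-2.444, -1.974, 0.0]
ft_force: [-0.1, 0.4, 0.8]
width: 11.6
```

send_rows(commands=[{"translation": [0, 0, 0.05], "twist": [0, 0, 0]}, {"translation": [0, 0, 0.1], "twist": [0, 0, 0]}, {"translation": [0, 0, 0.15], "twist": [0, 0, 0]}, {"translation": [0, 0, 0.2], "twist": [0, 0, 0]}, {"translation": [-0.02, -0.08, 0.2], "twist": [0, 0, 0]}, {"translation": [-0.035, -0.16, 0.2], "twist": [0, 0, 0]}, {"translation": [-0.05, -0.24, 0.2], "twist": [0, 0, 0]}, {"translation": [-0.07, -0.32, 0.2], "twist": [0, 0, 0]}, {"translation": [-0.085, -0.4, 0.2], "twist": [0, 0, 0]}, {"translation": [-0.105, -0.49, 0.2], "twist": [0, 0, 0]}], grip=1)

```text
t: 43.6
ee_pos: [449.4, -336.2, 338.5]
orientation: [-2.444, -1.973, 0.0]
ft_force: [0.9, 0.5, -1.6]
width: 11.6
```

send_rows(commands=[{"translation": [0, 0, 0.2], "twist": [0, 0, 0]}, {"translation": [0, 0, 0.4], "twist": [0, 0, 0]}, {"translation": [0, 0, 0.6], "twist": [0, 0, 0]}, {"translation": [0, 0, 0.8], "twist": [0, 0, 0]}, {"translation": [0, 0, 1.0], "twist": [0, 0, 0]}, {"translation": [0, 0.1, 1.0], "twist": [0, 0, 0]}, {"translation": [0, 0.2, 1.0], "twist": [0, 0, 0]}, {"translation": [0, 0.3, 1.0], "twist": [0, 0, 0]}, {"translation": [0, 0.45, 1.0], "twist": [0, 0, 0]}, {"translation": [0, 0.6, 1.0], "twist": [0, 0, 0]}])

```text
t: 44.6
ee_pos: [449.4, -273.9, 437.8]
orientation: [-2.443, -1.973, 0.001]
ft_force: [0.1, -0.1, -0.7]
width: 11.8
```

send_rows(commands=[{"translation": [0.01, 0.1, 0], "twist": [0, 0, -0.075]}, {"translation": [0.02, 0.2, 0], "twist": [0, 0, -0.15]}, {"translation": [0.03, 0.3, 0], "twist": [0, 0, -0.225]}, {"translation": [0.04, 0.4, 0], "twist": [0, 0, -0.3]}, {"translation": [0.05, 0.5, 0], "twist": [0, 0, -0.375]}, {"translation": [0.06, 0.6, 0], "twist": [0, 0, -0.45]}, {"translation": [0.07, 0.7, 0], "twist": [0, 0, -0.525]}, {"translation": [0.08, 0.8, 0], "twist": [0, 0, -0.6]}, {"translation": [0.09, 0.9, 0], "twist": [0, 0, -0.675]}, {"translation": [0.1, 1.0, 0], "twist": [0, 0, -0.75]}])

```text
t: 45.6
ee_pos: [459.4, -174.0, 438.3]
orientation: [-2.769, -1.482, 0.001]
ft_force: [-0.5, 0.4, -1.1]
width: 11.7
```

send_rows(commands=[{"translation": [0.01, 0.1, 0], "twist": [0, 0, -0.075]}, {"translation": [0.02, 0.2, 0], "twist": [0, 0, -0.15]}, {"translation": [0.03, 0.3, 0], "twist": [0, 0, -0.225]}, {"translation": [0.04, 0.4, 0], "twist": [0, 0, -0.3]}, {"translation": [0.05, 0.5, 0], "twist": [0, 0, -0.375]}, {"translation": [0.06, 0.6, 0], "twist": [0, 0, -0.45]}, {"translation": [0.07, 0.7, 0], "twist": [0, 0, -0.525]}, {"translation": [0.08, 0.8, 0], "twist": [0, 0, -0.6]}, {"translation": [0.09, 0.9, 0], "twist": [0, 0, -0.675]}, {"translation": [0.1, 1.0, 0], "twist": [0, 0, -0.75]}])

```text
t: 46.6
ee_pos: [469.1, -74.1, 438.3]
orientation: [-2.997, -0.94, 0.001]
ft_force: [0.1, -0.3, -1.0]
width: 11.1
```

send_rows(commands=[{"translation": [0.01, 0.1, 0], "twist": [0, 0, -0.075]}, {"translation": [0.02, 0.2, 0], "twist": [0, 0, -0.15]}, {"translation": [0.03, 0.3, 0], "twist": [0, 0, -0.225]}, {"translation": [0.04, 0.4, 0], "twist": [0, 0, -0.3]}, {"translation": [0.05, 0.5, 0], "twist": [0, 0, -0.375]}, {"translation": [0.06, 0.6, 0], "twist": [0, 0, -0.45]}, {"translation": [0.07, 0.7, 0], "twist": [0, 0, -0.525]}, {"translation": [0.08, 0.8, 0], "twist": [0, 0, -0.6]}, {"translation": [0.09, 0.9, 0], "twist": [0, 0, -0.675]}, {"translation": [0.1, 1.0, 0], "twist": [0, 0, -0.75]}])

```text
t: 47.6
ee_pos: [478.9, 25.8, 438.3]
orientation: [-3.12, -0.365, 0.001]
ft_force: [-0.4, -0.2, -1.1]
width: 11.8
```

```bash
python3 - <<'E'
from h import *
w=shot('wrist','w21');s=shot('scene','s21');t=shot('top','t21');o=ctrl.get_obs();print(o['ee_pos'],o['orientation'],o['width'],o['t'],o['ft_force'])
C=np.array([532.5,189.8])
for j in(116,120):
    a=np.radians(163.5+j);u=np.array([np.cos(a),np.sin(a)])
    for r in(20,91,119,132):
        p=C+r*u;print(j,r,'w',proj(w,[*p,192],1).round(0),'s top/bot',proj(s,[*p,192]).round(1),proj(s,[*p,135]).round(1),'t',proj(t,[*p,192]).round(1))
print('s');g=s['img'].max(2)
for r in range(142,184,2):print(r,' '.join('%3d'%v for v in g[r,286:334:2]))
E
```

```text
[479.09762569  25.4831671  438.35653008] [-3.11966044e+00 -3.70381975e-01  1.09044024e-03] 11.578736585898024 47.75 [ 0.51882321 -0.27813704 -1.16097892]
116 20 w [153. 103.] s top/bot [294.1 142. ] [295.2 158.4] t [273.4 195.2]
116 91 w [238. 102.] s top/bot [312.6 152.3] [313.1 168.9] t [295.9 191.6]
116 119 w [275. 103.] s top/bot [320.2 156.6] [320.4 173.2] t [304.7 190.2]
116 132 w [293. 104.] s top/bot [323.8 158.6] [323.9 175.2] t [308.8 189.5]
120 20 w [153. 102.] s top/bot [294.5 141.7] [295.6 158.2] t [273.3 194.8]
120 91 w [238.  94.] s top/bot [314.2 151.2] [314.6 167.8] t [295.5 189.7]
120 119 w [275.  92.] s top/bot [322.3 155.1] [322.4 171.7] t [304.2 187.7]
120 132 w [293.  92.] s top/bot [326.1 157. ] [326.1 173.6] t [308.3 186.7]
s
142  89  84  83  83 143 176 172  59  36  16  32  53  53  50  50  39  78 101  97  55  58  49  51  81
144  94  84  84  78  74  89 134  60  40  17  27  53  53  51  51  39  35  41  93  48  58  62  84 106
146  96  83  83  81  53  54  77  56  41  17  27  53  52  51  51  44  33  56 155  86  64 103 106 106
148 144  84  82  82  77  73  77  58  47 
[... 1059 characters left out ...]

170 188 145  81  81  81 137 185 186 188 185 158 163 164 170 170 155 108  80  75  39  97 202 204 205
172 189 154  82  81  80 112 176 179 187 186 187 173 164 156 171 169 146  89  75  46 110 202 204 206
174 189 178  90  81  79  76  90 102 183 187 189 188 135 141 148 125  80  54  62 135 171 201 202 205
176 180 188 173 149  99  89  80  83 181 189 189 189  76  68  66  50  51  95 155 176 191 200 201 203
178 101 148 171 171 164 134  78  76 179 189 189 188  88  35  34  44  95 168 172 175 191 202 202 202
180  89  81  88  88  86  81  77  68 115 187 189 188 103  44  40  94 168 166 170 178 192 200 202 205
182 172 129  90  82  90  91 102  75  47  96 156 180 120 125 102 109 172 171 172 182 193 199 203 204
```

```bash
python3 - <<'E'
from h import *
w=load('w21');g=w['img'].max(2)
print('cols',list(range(180,312,6)))
for r in range(76,130,2):print(r,' '.join('%3d'%v for v in g[r,180:312:6]))
E
```

```text
cols [180, 186, 192, 198, 204, 210, 216, 222, 228, 234, 240, 246, 252, 258, 264, 270, 276, 282, 288, 294, 300, 306]
76 234 239 231 236 238 241 242 242 248 201 175  91  78 181 181 204 226 210 205 201 202 198
78 233 239 234 238 237 242 242 244 250 209 186 118  84 182 182 206 204 210 203 202 203 198
80 234 240 235 241 238 242 243 243 247 213 203 132  78 184 181 208 188 205 202 200 198 200
82 235 218 234 131 244 243 243 244 246 220 210 140  68 187 181 221 178 201 202 201 198 208
84 222 230 234 248  82 245 243 245 247  65 215 147  68 185 181  94 205 201 200 201 199 204
86 232 233 234 237  75 255 244 246 247 105 212 152  51 175 174  82 200 205 195 203 182 176
88 226 229 234 240 152  69 245 246 247 198 243 246 246 245 250 255 255 254 251 214 172 171
90 244 234 236 221 191 232 239 241 243 246 247 248 249 249 249 249 250 250 247 162 172 173
92 227 229 232 236 239 239 241 242 244 245 246 247 248 249 249 249 251 251 248  76 173 175
94 229 230 232 236 237 239 240 243 245 247 250 251 254 254 254 255 255 255 255  83 179 181
96 229 231 233 239 241 247 254 255 238 203 170 191 148 100 109  85  95  90
[... 787 characters left out ...]
 250 152 216 157  66 185 183  59 176 173 173 172 176 174
116 234 238 242 245  64 255 248 249 250 193 215 153  65 184 182  99 178 174 170 172 176 172
118 234 237 239 250  69 247 247 249 250 205 215 140  66 180 183 199 177 173 169 172 176 174
120 231 237 241 150  92 245 248 249 250 215 201 127  74 181 183 202 180 169 173 173 174 176
122 235 239 231 176 250 246 247 249 253 217 185 111  77 183 184 200 184 171 170 175 171 176
124 238 230 248 249 243 245 247 248 255 202 175  86 166 183 187 198 183 174 171 176 169 161
126 238 241 240 245 243 244 248 248 174 205 111  70 188 184 182 199 185 177 172 176 168  21
128 237 241 240 244 243 252 248 248 133 210 255  64 189 183 160 201 182 180 177 175 170 101
```

```bash
python3 - <<'E'
from h import *
w=load('w21')
e=onz(w,291.5,91.2,192,1);q=onz(w,243,91.6,192,1)
print(e,q);d=(e-q)[:2];print(np.degrees(np.arctan2(d[1],d[0])),np.hypot(*d))
C=np.array([532.5,189.8]);v=e[:2]-C;print(np.hypot(*v),np.degrees(np.arctan2(v[1],v[0])))
a=np.arctan2(v[1],v[0]);H=e[:2]-27*np.array([np.cos(a),np.sin(a)]);n=np.array([-np.sin(a),np.cos(a)])
print('hole',H,'n',n,'pre tool',H-73*n, 'ins tool',H-28*n)
E
```

```text
[563.37853239  62.67120601 192.        ] [556.07527822  97.69974984 192.        ]
-78.22286845487098 35.78178872399406
130.82512765175935 -76.34770968704744
hole [557.00574767  88.9083479 ] n [0.971746   0.23602906] pre tool [486.06828995  71.67822625] ins tool [529.79685978  82.29953412]
```

The arm measures 283.65° in the world frame, so joint 120.1°, exactly in the click. I'll descend to the pre-insert pose and check the hook's attitude.

send_rows(commands=[{"translation": [0.01, 0.12, 0], "twist": [0, 0, 0]}, {"translation": [0.02, 0.24, 0], "twist": [0, 0, 0]}, {"translation": [0.04, 0.36, -0.1], "twist": [0, 0, 0]}, {"translation": [0.07, 0.46, -0.25], "twist": [0, 0, 0]}, {"translation": [0.07, 0.46, -0.4], "twist": [0, 0, 0]}, {"translation": [0.07, 0.46, -0.55], "twist": [0, 0, 0]}, {"translation": [0.07, 0.46, -0.7], "twist": [0, 0, 0]}, {"translation": [0.07, 0.46, -0.85], "twist": [0, 0, 0]}, {"translation": [0.07, 0.46, -0.95], "twist": [0, 0, 0]}, {"translation": [0.07, 0.46, -1.0], "twist": [0, 0, 0]}])

```text
t: 48.75
ee_pos: [486.3, 71.0, 337.4]
orientation: [-3.12, -0.367, 0.003]
ft_force: [-0.7, 0.1, -0.9]
width: 11.4
```

```bash
python3 - <<'E'
from h import *
s=shot('scene','s22');w=shot('wrist','w22');o=ctrl.get_obs();e=o['ee_pos'];print(e,o['width'],o['t'],o['ft_force'],o['moment'])
hx=np.array([.972,.234,0]);hz=np.array([0,0,1]);hy=np.cross(hz,hx)
O=np.array([e[0],e[1],e[2]-217])+28*hx
for n,(x,z) in dict(tip=(14,36),tc=(14,50),lc=(-36,50),leg=(-36,10),r=(36,-10),rb=(36,-50),lb=(-14,-50),lt=(-14,-36)).items():
    print(n,proj(s,O+x*hx+z*hz).round(1),'w',proj(w,O+x*hx+z*hz,1).round(1))
g=s['img'].max(2)
print('cols 280-330');
for r in range(140,206,2):print(r,' '.join('%3d'%v for v in g[r,280:332:2]))
g=w['img'].max(2);print('w');print(' '.join('%3d'%v for v in range(290,342,4)))
for r in range(130,250,4):print(r,' '.join('%3d'%v for v in g[r,290:342:4]))
E
```

```text
[486.49340588  70.83467176 337.97244949] 11.702545333365448 48.85 [-1.29475506 -0.64475697 -1.36971871] [-0.01044023  0.17451059 -0.00954219]
tip [311.2 169. ] w [313.9 174.4]
tc [311.  164.9] w [313.8 180.2]
lc [298.7 174.3] w [314.1 271.3]
leg [299.4 185.8] w [314.3 241.4]
r [316.6 177.9] w [314.1 128.2]
rb [316.8 188.5] w [314.2 125.6]
lb [305.6 197.8] w [314.4 186.9]
lt [305.4 194.1] w [314.4 191.2]
cols 280-330
140  35  22  21  36  48  53  51  56  54  53  40  42  49  22  22  22  24  36  76 101 106 106 106 106 106 106
142  78  78  61  27  25  37  49  53  55  58  48  56  26  20  19  24  27  26  25  36  76 102 103 104 104 104
144 106 111  90  66  59  30  24  35  43  54  45  24  23  22  37  77  85  53  22  24  25  37  36  37  36  47
146  83  47  27  29  54  73  60  28  23  32  29  30  25  21  27  58  84  72  46  76  34  29  30  30  30  39
148 105  24  23  21  22  28  55  57  57  30  24  25  28  28  29  28  33  52  66  50  31  29  28  30  29  32
150 190  42  20  22  22  54  63  24  32  57  57  35  25  27  29  29  27  44  35  29  29  28  30  29  33  45
152 197  66  23  22  30  64  43 
[... 3917 characters left out ...]
  47  48  48  70 137 136 136
202 139 137 136  90  47  47  46  50  47  71 136 137 137
206 131 171 242 154  46  46  46  49  48  71 138 139 137
210 241 239 241 220  47  45  47  48  47  71 139 139 138
214 240 240 239 218  48  47  46  49  49  73 139 139 139
218 240 240 240 212  47  47  46  49  47  72 138 138 137
222 240 240 238 231  47  47  46  48  49  70 139 138 139
226 245 245 248 255  47  47  47  49  47  72 142 128 140
230  44  57  57 189  47  46  46  48  48  45  54  57  57
234  55  57  57  20  47  47  45  49  47  40  58  58  57
238  57  57  57  18  47  47  45  48  47  38  57  57  55
242  57  56  57  19  47  46  45  46  48  38  57  57  56
246  57  57  58  20  47  46  45  47  48  36  57  57  57
```

The hook hangs straight in the grip. Both the wrist view (strip columns 305–323) and the scene view (lower corners) match prediction. Insert 45 mm along the hole axis, then lower.

send_rows(commands=[{"translation": [0.045, 0.011, 0], "twist": [0, 0, 0]}, {"translation": [0.09, 0.023, 0], "twist": [0, 0, 0]}, {"translation": [0.135, 0.034, 0], "twist": [0, 0, 0]}, {"translation": [0.18, 0.046, 0], "twist": [0, 0, 0]}, {"translation": [0.225, 0.057, 0], "twist": [0, 0, 0]}, {"translation": [0.27, 0.069, 0], "twist": [0, 0, 0]}, {"translation": [0.315, 0.08, 0], "twist": [0, 0, 0]}, {"translation": [0.36, 0.092, 0], "twist": [0, 0, 0]}, {"translation": [0.4, 0.103, 0], "twist": [0, 0, 0]}, {"translation": [0.435, 0.112, 0], "twist": [0, 0, 0]}])

```text
t: 49.85
ee_pos: [530.5, 81.9, 338.6]
orientation: [-3.12, -0.367, 0.0]
ft_force: [-0.4, -0.7, -0.8]
width: 11.7
```

```bash
python3 - <<'E'
from h import *
w=shot('wrist','w23');o=ctrl.get_obs();e=o['ee_pos'];print(e,o['width'],o['t'],o['ft_force'],o['moment'])
H=np.array([557,88.9]);n=np.array([.972,.236]);u=np.array([.236,-.972])
for r in(-14,14,27):print(r,[proj(w,[*(H+r*u+3*k*n),192],1).round(0).tolist() for k in(-1,1)])
g=w['img'].max(2);print('    ',' '.join('%3d'%v for v in range(254,378,6)))
for r in range(120,200,3):print(r,' '.join('%3d'%v for v in g[r,254:378:6]))
E
```

```text
[530.88928362  81.93658614 338.72532238] 11.565737308408115 49.9 [ 0.99644407  0.66556977 -2.11905414] [-0.00934403  0.12297509  0.0314207 ]
-14 [[280.0, 230.0], [280.0, 217.0]]
14 [[344.0, 230.0], [344.0, 217.0]]
27 [[373.0, 229.0], [373.0, 217.0]]
     254 260 266 272 278 284 290 296 302 308 314 320 326 332 338 344 350 356 362 368 374
120 181 142  72 183 192 188 137 215 202 232 195 111  73 124 153 208 206 208 214 210 203
123 203 157  67  75 195 188 184 215 207 225 198  85  87  85 182 209 206 205 208 205 203
126 221 250 136  82 193 186 185 215 207  32  40  52  84  85 148  94 206 208 206 206 203
129 239 255 128  69 201 187 186 226 206 123 122 123  84  85  80 112 210 212 209 206 204
132 255 198 145  70 100 189 186  59 205 101 118 123  84  84  82 114 104 173  95 212 219
135 224 215 165  65  77 192 187 117 204 102  45 129  83  83  80 117 118 114 114 106 109
138 222 221 171  93  89 188 187 184 196 107  50  61  84  83  82 113 119 116 113 111 109
141 225 220 174 113  81 186 187 186 191 115  52  51  85  85  83 114 118 114 113 111 109
144 238 219 180 122  71 192 186 187 188  61  50  53  88  
[... 914 characters left out ...]
 101  89  88  83  99 128 130 124  67  40  41  43  65 114 118 115 115 112 114 114 113
180  88  89  85  83 110 129 130 109  76  50  50  49  66 114 119 115 114 108 115 118 117
183  82  88 120  79 130 129 131  99  77  48  47  50  64 113 116 116 114 115 113 119 120
186  90  90  90  90  88  88  86  84  47  47  46  49  56  85  91  92  93 109 113 116 114
189  89  89  89  90  89  89  89  88  55  46  47  48  58  89  88  89  86  86 115 115 112
192  88  89  88  88  89  90 108 106  57  48  47  49  64 104  89  88  88  87 119 115 113
195  88  87  88  87  88  87 109 106  77  48  47  48  63 105  89  89  88  87 123 116 116
198  90  90  90  90  90  90 110 106  77  48  48  48  63 107  91  88  89  88  89 117 119
```

The tip is through the hole with no contact force. Now I'll lower, release, and rise.

send_rows(commands=[{"translation": [0, 0, -0.03], "twist": [0, 0, 0]}, {"translation": [0, 0, -0.06], "twist": [0, 0, 0]}, {"translation": [0, 0, -0.09], "twist": [0, 0, 0]}, {"translation": [0, 0, -0.12], "twist": [0, 0, 0]}, {"translation": [0, 0, -0.14], "twist": [0, 0, 0]}, {"translation": [0, 0, -0.16], "twist": [0, 0, 0]}, {"translation": [0, 0, -0.18], "twist": [0, 0, 0]}, {"translation": [0, 0, -0.19], "twist": [0, 0, 0]}, {"translation": [0, 0, -0.195], "twist": [0, 0, 0]}, {"translation": [0, 0, -0.195], "twist": [0, 0, 0]}])

```text
t: 50.9
ee_pos: [530.1, 81.7, 319.2]
orientation: [-3.12, -0.366, -0.0]
ft_force: [-0.1, 0.6, -1.8]
width: 11.6
```

```bash
python3 - <<'E'
from h import *
s=shot('scene','s24');o=ctrl.get_obs();e=o['ee_pos'];print(e,o['width'],o['t'],o['ft_force'],o['moment'])
hx=np.array([.972,.236,0]);O=np.array([557,88.9,102.])
for n,(x,z) in dict(tip=(14,36),tc=(14,50),lc=(-36,50),leg=(-36,10),r=(36,-10),rb=(36,-50),lb=(-14,-50),lt=(-14,-36)).items():
    print(n,proj(s,O+x*hx+[0,0,z]).round(1),end=' ')
E
```

```text
[530.13622679  81.77309093 319.21178245] 11.754087796324049 50.95 [-0.16071665  0.25137444 -1.0386437 ] [-0.04483829  0.15316712 -0.00266751]
tip [321.3 166.2] tc [321.3 162.3] lc [309.7 171.2] leg [310.1 182.4] r [326.2 174.9] rb [326.1 185.2] lb [315.5 194.1] lt [315.4 190.6]
```

send_rows(commands=[{"translation": [0, 0, -0.005], "twist": [0, 0, 0]}, {"translation": [0, 0, -0.01], "twist": [0, 0, 0]}, {"translation": [0, 0, -0.015], "twist": [0, 0, 0]}, {"translation": [0, 0, -0.02], "twist": [0, 0, 0]}, {"translation": [0, 0, -0.025], "twist": [0, 0, 0]}, {"translation": [0, 0, -0.03], "twist": [0, 0, 0]}, {"translation": [0, 0, -0.03], "twist": [0, 0, 0]}, {"translation": [0, 0, -0.03], "twist": [0, 0, 0]}, {"translation": [0, 0, -0.03], "twist": [0, 0, 0]}, {"translation": [0, 0, -0.03], "twist": [0, 0, 0]}])

```text
t: 51.95
ee_pos: [530.4, 81.9, 317.5]
orientation: [-3.12, -0.366, -0.003]
ft_force: [-3.2, 0.2, 10.5]
width: 11.3
```

```bash
python3 - <<'E'
from h import *
for k in range(3):
    s=shot('scene','s25');o=ctrl.get_obs();print(o['ee_pos'].round(1),o['ft_force'].round(2),o['moment'].round(2),o['t'])
g=s['img'].max(2)
print('    ',' '.join('%3d'%v for v in range(300,340,2)))
for r in range(150,202,2):print(r,' '.join('%3d'%v for v in g[r,300:340:2]))
E
```

```text
[530.5  81.9 317.5] [-4.07 -0.23 10.88] [0.12 0.41 0.02] 52.0
[530.5  81.9 317.5] [-3.57  0.69 10.84] [0.17 0.41 0.03] 52.05
[530.5  81.9 317.5] [-3.11  0.24 10.81] [0.08 0.47 0.04] 52.1
     300 302 304 306 308 310 312 314 316 318 320 322 324 326 328 330 332 334 336 338
150  21  71  49  31  29  28  30  49  53  34  24  24  28  29  29  29  28  29  29  29
152  23  71  47  28  27  28  29  28  35  51  49  21  31  28  30  38  30  40  29  24
154  58  47  54  26  24  25  25  53  88  28  27  37  23  27  29  44  30  29  24  31
156  77  76  62  29  23  24  25  83  58  52  48  61  42  25  25  29  28  23  34  50
158  77  76  62  52  31  20  25  69  45  52  58  61  63  61  39  26  26  42  50  50
160 105  79  70  52  27  17  40  42  48  49  89  54  44  50  55  54  50  51  51  65
162 194 151  90  53  28  16  50  52  50  49  68  76  68  55  57  54  52  50  74 174
164 190 186 172  62  28  18  50  51  49  50  41  75  82  73  57  46  52 101 180 207
166 161 157 156  66  33  18  50  51  50  51  46  76  83  72  58  54 118 195 195 205
168 178 170 152  68  35  18  47  54  51  52  75  76  82  86  96 156 201 
[... 655 characters left out ...]
  70  45 194 205 206 204 205
186 188 145  78  57  75 123 129  84  64 140 143 129  98  62  79 199 206 205 205 205
188 142  77  69  66  72  71  88  62  78 143 126  72  45  97 183 205 205 205 205 204
190  68  67  68  67  68  66  62  57  66 113  57  49 109 199 205 205 205 205 207 205
192  74  74  90  68  65  62  61  57  37  41  43  72 169 190 204 205 203 204 204 205
194  86  86  80  66  64  62  61  81  74  41  77 132 168 170 190 200 203 204 200 201
196  76  75  74  64  63  62  66 114 141 118  80 141 167 168 180 174 184 188 197 200
198  75  74  74  66  65  66  65  68 115 102 131 162 165 173 129 132 159 160 164 188
200  76  78  87  90  70  68 106  69  65  80 148 156 157  86  73  87 128 126 127 133
```

The hook has seated (+11 N upward on the tool, in the hole). I'll release now, then rise straight up.

send_rows(commands=[{"translation": [0, 0, 0.01], "twist": [0, 0, 0]}, {"translation": [0, 0, 0.015], "twist": [0, 0, 0]}, {"translation": [0, 0, 0.015], "twist": [0, 0, 0]}, {"translation": [0, 0, 0.015], "twist": [0, 0, 0]}, {"translation": [0, 0, 0.015], "twist": [0, 0, 0]}, {"translation": [0, 0, 0.015], "twist": [0, 0, 0]}, {"translation": [0, 0, 0.015], "twist": [0, 0, 0]}, {"translation": [0, 0, 0.015], "twist": [0, 0, 0]}, {"translation": [0, 0, 0.015], "twist": [0, 0, 0]}, {"translation": [0, 0, 0.015], "twist": [0, 0, 0]}], grip=0.2)

```text
t: 53.1
ee_pos: [530.1, 81.8, 317.6]
orientation: [-3.12, -0.366, 0.0]
ft_force: [0.7, -0.2, 0.2]
width: 34.8
```

send_rows(commands=[{"translation": [0, 0, 0.05], "twist": [0, 0, 0]}, {"translation": [0, 0, 0.1], "twist": [0, 0, 0]}, {"translation": [0, 0, 0.2], "twist": [0, 0, 0]}, {"translation": [0, 0, 0.3], "twist": [0, 0, 0]}, {"translation": [0, 0, 0.4], "twist": [0, 0, 0]}, {"translation": [0, 0, 0.55], "twist": [0, 0, 0]}, {"translation": [0, 0, 0.7], "twist": [0, 0, 0]}, {"translation": [0, 0, 0.8], "twist": [0, 0, 0]}, {"translation": [0, 0, 0.9], "twist": [0, 0, 0]}, {"translation": [0, 0, 1.0], "twist": [0, 0, 0]}])

```text
t: 54.1
ee_pos: [530.0, 81.7, 418.4]
orientation: [-3.12, -0.366, 0.0]
ft_force: [-0.2, 0.7, -0.2]
width: 35.4
```

```bash
python3 - <<'E'
from h import *
s=shot('scene','s26');w=shot('wrist','w26');o=ctrl.get_obs();print(o['ee_pos'].round(1),o['ft_force'].round(2),o['width'],o['t'])
hx=np.array([.972,.236,0]);O=np.array([557,88.9,102.])
for n,(x,z) in dict(tip=(14,36),tc=(14,50),lc=(-36,50),leg=(-36,10),r=(36,-10),rb=(36,-50),lb=(-14,-50),lt=(-14,-36)).items():
    print(n,proj(s,O+x*hx+[0,0,z]).round(1),end=' ')
g=s['img'].max(2)
print('\n    ',' '.join('%3d'%v for v in range(300,340,2)))
for r in range(150,202,2):print(r,' '.join('%3d'%v for v in g[r,300:340:2]))
i0=load('scene0')['img']
d=cv2.absdiff(s['img'],i0).max(2)
for n,b in dict(goblet=(180,120,235,210),tape=(255,218,296,260),coupe=(310,200,365,275),tall=(380,145,445,245),egg=(350,245,375,275)).items():
    c=i0[b[1]:b[3],b[0]:b[2]];r=cv2.matchTemplate(s['img'][b[1]-10:b[3]+10,b[0]-10:b[2]+10],c,cv2.TM_CCOEFF_NORMED);print(n,cv2.minMaxLoc(r)[1::2])
E
```

```text
[530.4  81.8 419.1] [-0.27  0.1   0.37] 35.05370408705079 54.2
tip [321.3 166.2] tc [321.3 162.3] lc [309.7 171.2] leg [310.1 182.4] r [326.2 174.9] rb [326.1 185.2] lb [315.5 194.1] lt [315.4 190.6] 
     300 302 304 306 308 310 312 314 316 318 320 322 324 326 328 330 332 334 336 338
150  77  77  76  76  77  83 113 162 154 200 207 207 208 197 119 106 106 106 106 106
152  78  77  77  77  76  76  78  82 112 169 203 207 207 206 198 163 108 107 106 106
154  79  77  77  77  77  76  76  76  78  82 112 168 201 205 205 205 165 117 107 106
156  79  77  77  77  79  78  77  84 156 105  79  89 131 173 206 206 206 199 117 106
158  80  79  77  76  77  78  78  85 198 201 162  88  80 116 206 206 206 203 195 152
160 100  80  78  78  77  77  78  79 197 204 196  96  77 111 203 208 208 203 203 206
162 165 132  87  78  78  78  78  80 195 195 119  84  78 115 202 206 208 205 201 207
164 162 158 150 111  82  78  78  78 115  69  40  75  76 115 206 201 204 204 199 208
166 147 144 147 146 136 108  78  60  38  35  43  75  77 114 204 205 200 202 196 206
168 179 170 153 141 141 137  66  36  36  51  75  77  77 11
[... 851 characters left out ...]
05 206 206 205
190 153 177 176 113  91  69  62  53  82 116  61  59  87 157 176 177 189 203 206 205
192 184 172 110  91  80  63  61  39  46  50  41  71 179 175 176 174 173 176 193 205
194 126 114  82  75  70  61  61  46  40  49  79 133 168 171 173 170 173 188 198 201
196  78  75  74  73  66  62  65  67  99 117  83 141 167 166 168 169 174 198 199 200
198  75  75  74  75  66  66  65  66  73  96 132 163 162 153 136 172 186 189 187 190
200  76  80  88  92  71  67  67  66  65  75 148 144 144  84  85 143 147 138 138 141
goblet (0.8960237503051758, (10, 10))
tape (0.9063631892204285, (10, 10))
coupe (0.6687108874320984, (10, 10))
tall (0.9996780157089233, (10, 10))
egg (0.9911792278289795, (10, 10))
```

The hook hangs through the hole, with its legs at columns 310 and 326 as predicted for upright. I'll wait one second and check it's still.

send_rows(commands=[{"translation": [0, 0, 0.05], "twist": [0, 0, 0]}, {"translation": [0, 0, 0.1], "twist": [0, 0, 0]}, {"translation": [0, 0, 0.1], "twist": [0, 0, 0]}, {"translation": [0, 0, 0.1], "twist": [0, 0, 0]}, {"translation": [0, 0, 0.1], "twist": [0, 0, 0]}, {"translation": [0, 0, 0.1], "twist": [0, 0, 0]}, {"translation": [0, 0, 0.1], "twist": [0, 0, 0]}, {"translation": [0, 0, 0.1], "twist": [0, 0, 0]}, {"translation": [0, 0, 0.1], "twist": [0, 0, 0]}, {"translation": [0, 0, 0.1], "twist": [0, 0, 0]}])

```text
t: 55.2
ee_pos: [530.1, 81.8, 427.7]
orientation: [3.12, 0.366, 0.0]
ft_force: [-0.3, -0.4, -0.2]
width: 35.1
```

```bash
python3 - <<'E'
from h import *
a=shot('scene','s27')['img'];b=shot('scene','s28')['img'];c=load('s26')['img']
R=np.s_[155:200,300:335]
print(cv2.absdiff(a,b)[R].max(),np.percentile(cv2.absdiff(a,c)[R].max(2),[50,95,100]))
if cv2.absdiff(a,b)[R].max()<40: print('close',ctrl.close_job(),ctrl.get_obs()['t'])
E
```

```text
32 [ 1.  20.3 63. ]
the job is handed in; nothing more can be done
the job is handed in; nothing more can be done
```

The arm is in the third click from the pin, the S-hook hangs upright in its hole, and the job was handed in at about 55 s. No verdict came back.

**What I did**
- **Turning the arm:** my two tries at gripping the knob slipped off. I then pushed it from behind with the closed fingers, click by click. It first stopped at about 112°, so I pushed it on to 120°.
- **Hanging the hook:** I took the hook off the rail with a pinch across its strip. I put it through the hole from the robot's side, lowered it until it seated, and let go.

**Last checks**
- **Arm angle:** the wrist camera, before the hook went in, put the arm at joint 120.1°. An earlier reading of the knob gave 116.5°, which disagrees slightly. The arm's edge was in the same place in the picture after the hook was hung.
- **Hook:** in the picture after release it sits where an upright hook should. Two pictures just before hand-in showed almost no movement. I judged these last pictures from pixel values, since my 12 picture views were used up.
- **Bystanders:** all five matched their starting positions. The low coupe glass was the weakest match (0.67), which I put down to changed shadows but could not confirm.
- **Forces:** the clicks resisted far more than the stated 8 N. I read about 57 N at the wrist while pushing the knob with the fingers. That is under the 120 N wrist limit, but would break the 40 N limit if finger contact counts toward it.

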